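Slide the drip tray under the drying rack and pin it

TASK

Slide the dark drip tray fully home under the low wire drying rack, between its two side guides and up against the end stop. Then lock it in place: push the red-handled pin all the way through the rack's yellow tube and on through the tray's yellow eye, until its handle meets the tube, and let go. Leave the jars and the bowl where they are.

Things in the scene. Friction and masses are not known exactly. Their poses are not given: they have to be found in the camera images.
- rack: Low wire drying rack, fixed to the counter. Origin on the counter, exactly where the tray's origin must be when home; the tray slides in along the rack's own +y, under the deck. Deck over x -95..95, y -92..100 mm: wires' underside at 37 mm, top of the dark strips lying on it at 50 mm. A yellow tube stands at its front -x corner.
- rack_entry (a point): Middle of the rack's open end, at (0, -125, 0) mm in the rack's frame. Inner faces of the side guides at x = -86.5 and +86.5 mm; in front of the deck they run on, 26 mm high, to y = -125 mm, then flare outwards to y = -150 mm.
- rack_stop (a point): Middle of the end stop's face, at (0, 90, 12) mm in the rack's frame; the tray's leading edge meets it when home. The stop is 24 mm high.
- tube_mouth (a point): Outer mouth of the rack's yellow tube (bore 16 mm, outside 24 mm, 28 mm long, along the rack's x, on the -x guide); centre of the mouth, at (-118, -110, 40) mm in the rack's frame; the pin enters here, moving along the rack's +x.
- tray: Loose dark steel drip tray, 165 (x) by 180 (y) by 22 mm high, walls 4 mm, about 0.4 kg, lying flat on the counter. Origin at the centre of its underside. Its leading edge is at y = +90; at the trailing edge (-y) it bears a black upright grip and a yellow eye.
- tray_grip (a point): Point to grip on the tray's black upright fin, at (20, -120, 37) mm in the tray's frame. The fin is 12 mm thick (x), runs from y = -145 to -90 and from height 4 to 55 mm; pinch it across x from above.
- tray_eye (a point): Centre of the tray's yellow eye, a ring (hole 18 mm, outside 26 mm, 8 mm long along x) at (-72, -110, 40) mm in the tray's frame; in line with the rack's tube when the tray is home.
- pin: Loose locking pin, lying on the counter, about 90 g. Red block handle 50 (x) by 18 (y) by 24 mm high, origin at the centre of its underside; pinch it across y. A steel rod 8 mm thick with a round end runs from the handle's +x face along +x at height 6 mm, 70 mm long.
- pin_tip (a point): Free end of the pin's rod, at (95, 0, 6) mm in the pin's frame.
- pin_shoulder (a point): Where the rod leaves the handle's front face, at (25, 0, 6) mm in the pin's frame; it ends at the tube's mouth.
- spice_jar: Bystander: upright spice jar with a black cap, 46 mm wide, 100 mm high; origin under its centre.
- salt_jar: Bystander: upright salt jar with a green cap, 46 mm wide, 100 mm high; origin under its centre.
- bowl: Bystander: white bowl 130 mm wide, 55 mm high; origin under its centre.

How it is judged:
On the way:
1. the tray is fully home under the rack, flat, with the pin not yet through the tray's eye (y of tray in the frame of rack between -0.006 and 0.006 m and x of tray in the frame of rack between -0.008 and 0.008 m and z of tray in the frame of rack between -0.004 and 0.006 m and angle between tray's own z axis and vertical below 0.06 rad and not (x of pin_tip in the frame of rack above -0.076 m and y of pin_tip in the frame of rack between -0.124 and -0.096 m and z of pin_tip in the frame of rack between 0.026 and 0.056 m)), for 0.2 s.
At the end, for the whole second after the job is handed in: The tray lies flat and home under the rack (within 6 mm of the end stop), the pin is through the tube and the tray's eye with its handle within 8 mm of the tube's mouth, and both are released and at rest (y of tray in the frame of rack between -0.006 and 0.006 m and x of tray in the frame of rack between -0.008 and 0.008 m and z of tray in the frame of rack between -0.004 and 0.006 m and angle between tray's own z axis and vertical below 0.06 rad and x of pin_tip in the frame of rack above -0.057 m and y of pin_tip in the frame of rack between -0.124 and -0.096 m and z of pin_tip in the frame of rack between 0.026 and 0.056 m and y of pin_shoulder in the frame of rack between -0.122 and -0.098 m and z of pin_shoulder in the frame of rack between 0.026 and 0.054 m and linear speed of each of tray, pin below 0.01 m/s); the robot touches nothing.
It fails at once if the spice jar is moved by more than 30 mm or tipped (distance of spice_jar from where it was at the start of the episode above 0.03 m or angle between spice_jar's own z axis and vertical above 0.5 rad).
It fails at once if the salt jar is moved by more than 30 mm or tipped (distance of salt_jar from where it was at the start of the episode above 0.03 m or angle between salt_jar's own z axis and vertical above 0.5 rad).
It fails at once if the bowl is moved by more than 30 mm or tipped (distance of bowl from where it was at the start of the episode above 0.03 m or angle between bowl's own z axis and vertical above 0.5 rad).
It also fails if it takes over 66 s, if anything falls off the work surface, if the arm or the gripper's body presses on something with over 40 N, if the wrist force passes 120 N, or if a joint passes its speed limit or range.

ROBOT

A 6-joint arm with a two-finger parallel gripper is mounted at the origin on the work surface. World frame = base frame: x ahead of the robot, y to its left, z up, the work surface at z = 0. Lengths are in m, angles in rad, forces in N, time in s.
With the tool pointing down it reaches from about 0.35 to 0.925 m from the base axis. Payload 6.4 kg.
Tool frame: the origin (TCP) lies on the centre line of the jaws, within the pads' length; the fingertips stand 19 mm ahead of it and the grasp point (between the pads) is the TCP; z points along the fingers, y is the line along which they close (so a half turn about z gives the same grasp; the last joint's range is limited). The gripper opens to 85 mm and grips with 20 to 120 N. Pads are 22 mm wide; open, the fingers measure 114 mm over their backs; the gripper's body (76 mm by 85 mm) begins 54 mm behind the grasp point. The pads swing forward as they close: fully open they stand 13 mm farther back than shut.
Start: joints at [-1.433, 0.245, 1.558, -0, 1.339, -0.174], TCP at [0.199, -0.619, 0.212] pointing down, gripper open.
Joint ranges: [-3.13, 3.13], [-1.02, 2.26], [0.13, 2.54], [-0.95, 4.09], [0.21, 2.88], [-2.74, 2.74]. Speed limits (rad/s): [2.57, 2.57, 3.14, 3.14, 3.14, 3.14].

INTERFACE

Orientations are given as [roll, pitch, yaw] about the fixed x, y, z axes, in that order (R = Rz(yaw) Ry(pitch) Rx(roll)).
In Python, from workcell import bot, read_camera, calibration, job gives the robot as it stands. The module is installed in compiled form; this text tells all that it offers.
- The arm moves only by the shell command python3 -m handwheel 'ROWS' [FORCE]. ROWS is JSON, a list of rows, each a list of 7 numbers: the shift along the tool's x, y, z in cm, then the turn, a rotation vector about the tool's x, y, z in rad, then the finger opening in cm, from 0 to 8.54. A call has 1 to 12 rows; each row is the pose to reach, as a shift and turn from the pose commanded when the call began, along the tool's axes at that moment; what a row does not reach only later rows make up. A row lasts 1/12 s, in which the tool goes at most 41.7 mm and 7.16 degrees, less where a joint would pass 70% of its speed; a pose out of reach is approached as far as the arm can. A call with a gripper value outside its range is refused whole. The fingers move at their own pace and stop on an object; FORCE is the grip in N (left out, the last holds). Time passes only in rows, so rows that repeat a pose let the fingers close. It gives the time, the measured TCP pose, the force, the opening and the grip force at its end, in the units of the state.
- bot.get_state(): the state, without advancing time (a new reading comes with each control period).
- read_camera(name): name is "scene" or "top" or "wrist"; returns (picture, depth): 400x640x3 uint8, red, green, blue; 400x640 float32, m along the optical axis (not along the pixel's ray), 0 where there is no reading.
- calibration(name): a dict with "fx", "fy", "cx", "cy" (pixels), "rvec" (rotation vector, rad) and "tvec" (3), from world to camera coordinates, as OpenCV has them. Camera axes: x right, y down, z forward; pixel columns grow to the right and rows downward; lengths in m; the calibration is good to about 2 mm. The wrist camera is an equidistant fisheye: a pixel r from the principal point sees the ray r / f radians off the axis. A picture is of the moment at which its call begins: read the wrist's pose just before it. calibration takes no time and is no camera call; for the wrist camera it gives the pose at the moment of the call.
- job.job_done(): hands the job in; it is judged then, once.
The state is a dict: "t": time; "joint_pos": joint angles; "joint_velocities": joint speeds; "effort": joint torques, N m; "tool_pos": TCP position; "ee_rot": TCP orientation; "ft_force": force on the tool from outside, world axes, zero at the start; "torque": the same for the moment, N m; "opening": opening from 0.0 (shut) to 1.0 (fully open); "grip_force": force on a finger pad.
Only numpy, scipy, OpenCV 4.12 (cv2) and the standard library are available. Lean on these libraries where they do the work, as an engineer would, in place of code of your own. Each camera call takes 0.05 s, during which the arm holds its last target. There are 200 camera calls.

## Working session

There is one attempt and no reset: what is moved stays moved. The work goes in short steps, Python scripts to look and compute and a shell command to move; the robot and the scene stay as the last step left them, time stands still between calls to the robot, and variables do not carry over. Pictures are saved under pics/ and viewed, at most 10 in all, crops included, and the job is handed in when it is done.

```bash
mkdir -p pics; cat > h.py <<'E'
import numpy as np,cv2
from workcell import bot,read_camera,calibration,job
def P(c): 
    R=cv2.Rodrigues(np.array(c['rvec'],float))[0]; return R,np.array(c['tvec'],float).ravel()
def cast(c,uv,z):
    "pinhole pixel -> world point on plane z"
    R,t=P(c); d=R.T@np.array([(uv[0]-c['cx'])/c['fx'],(uv[1]-c['cy'])/c['fy'],1]); o=-R.T@t
    return o+d*(z-o[2])/d[2]
def cloud(c,D):
    R,t=P(c); v,u=np.indices(D.shape); X=np.stack([(u-c['cx'])/c['fx']*D,(v-c['cy'])/c['fy']*D,D],-1)
    return (X-t)@R
E
python3 - <<'E'
from h import *
for n in ("scene","top"):
    im,D=read_camera(n); cv2.imwrite(f'pics/{n}0.png',im[:,:,::-1]); np.savez(f'{n}0.npz',im=im,D=D)
    c=calibration(n); R,t=P(c); print(n,c['fx'],-R.T@t,R[2])
print(bot.get_state())
E
```

```text
scene 368.4573153551469 [1.19343427 0.20394505 0.85469325] [-0.57526582 -0.1852935  -0.79670292]
top 513.7921015244846 [0.51559427 0.02778141 1.35399643] [ 0.08664751  0.00106482 -0.99623846]
{'t': 0.1, 'joint_pos': array([-1.43311616e+00,  2.45765371e-01,  1.55894169e+00,  3.12751760e-05,
        1.33872356e+00, -1.74133283e-01]), 'joint_velocities': array([ 1.00161079e-03, -2.33254409e-03, -1.98034549e-03, -4.98969200e-05,
       -3.88742366e-04, -1.41299136e-03]), 'effort': array([-2.65182680e-04, -4.30672145e+01, -3.27127683e+01, -1.21773842e-04,
        2.84547146e-03, -2.98785700e-06]), 'tool_pos': array([ 0.19932496, -0.61809211,  0.21065039]), 'ee_rot': array([-3.13978776e+00, -3.48398747e-04,  3.11805916e-01]), 'ft_force': array([-0.6212867 , -0.12582511, -0.20063861]), 'torque': array([-0.01710311, -0.00482284, -0.02315904]), 'grip_force': 0.0, 'opening': 1.0000108330488948}
```

View pics/top0.png

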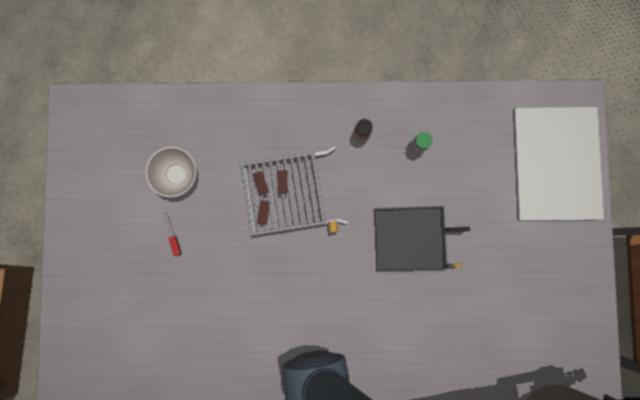

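View pics/scene0.png

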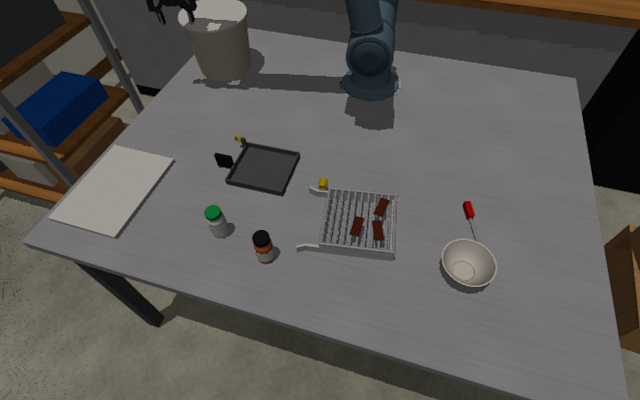

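The top view shows the rack at about (283,195) with its open end facing right and the yellow tube at (333,227). The tray is at (410,240), with the fin at (457,230) and the eye at (457,266). The pin handle is at (175,246) with its tip at (167,213), close to the bowl at (172,172). The jars are at (363,130) and (423,141), to the far side of the tray's path.

```bash
python3 - <<'E'
from h import *
z=np.load('top0.npz'); im,D=z['im'],z['D']; c=calibration('top'); W=cloud(c,D)
hsv=cv2.cvtColor(im,cv2.COLOR_RGB2HSV); H,S,V=[hsv[...,i].astype(int) for i in range(3)]
def comps(m,roi,minA=5):
    k=np.zeros(m.shape,np.uint8); x0,x1,y0,y1=roi; k[y0:y1,x0:x1]=m[y0:y1,x0:x1]
    n,l,s,ce=cv2.connectedComponentsWithStats(k); return [(l==i,ce[i],s[i,4]) for i in range(1,n) if s[i,4]>=minA]
def rect(m,zz):
    v,u=np.nonzero(m); p=np.array([cast(c,q,zz)[:2] for q in zip(u,v)],np.float32); r=cv2.minAreaRect(p); return np.round(r[0],4),np.round(r[1],4),r[2]
def dz(m): return np.round(np.nanmedian(W[m][:,2]),4)
m=(V<75)
for k,ce,a in comps(m,(360,480,195,285),100): print('tray',ce,a,rect(cv2.morphologyEx(k.astype(np.uint8),cv2.MORPH_OPEN,np.ones((15,15))),.022), W[k].min(0),W[k].max(0))
for nm,mm,roi in (('yellow',(H>12)&(H<32)&(S>120)&(V>80),(320,480,200,290)),('red',((H<8)|(H>172))&(S>150)&(V>90),(150,200,200,270))):
    for k,ce,a in comps(mm,roi): print(nm,ce,a,dz(k),cast(c,ce,.024 if nm=='red' else .04),rect(k,.024 if nm=='red' else .05))
rk=(W[...,2]>.025)&(W[...,2]<.07)&(D>0)
for k,ce,a in comps(rk,(225,360,140,245),200):
    print('rack',ce,a,rect(cv2.morphologyEx(k.astype(np.uint8),cv2.MORPH_OPEN,np.ones((9,9))),.042),dz(k))
print('bowl',[ (ce,cast(c,ce,.05)) for k,ce,a in comps((W[...,2]>.04)&(D>0),(140,205,140,205),200)])
print('jars',[ (ce,cast(c,ce,.1)) for k,ce,a in comps((W[...,2]>.085)&(D>0),(345,440,110,160),20)])
# pin rod
g=im[205:262,155:190]; 
b=im[185:275,135:225][:,:,::-1]; b2=im[130:285,230:480][:,:,::-1]
cv2.imwrite('pics/crop.png',np.hstack([cv2.resize(b,None,fx=3,fy=4,interpolation=3),cv2.resize(b2,(500,360),interpolation=3)]))
E
```

```text
Traceback (most recent call last):
cv2.error: OpenCV(4.12.0) /io/opencv/modules/imgproc/src/convhull.cpp:143: error: (-215:Assertion failed) total >= 0 && (depth == CV_32F || depth == CV_32S) in function 'convexHull'
```

```bash
python3 - <<'E'
from h import *
z=np.load('top0.npz'); im,D=z['im'],z['D']; c=calibration('top'); W=cloud(c,D)
hsv=cv2.cvtColor(im,cv2.COLOR_RGB2HSV); H,S,V=[hsv[...,i].astype(int) for i in range(3)]
def comps(m,roi,minA=5):
    k=np.zeros(m.shape,np.uint8); x0,x1,y0,y1=roi; k[y0:y1,x0:x1]=m[y0:y1,x0:x1]
    n,l,s,ce=cv2.connectedComponentsWithStats(k); return [(l==i,ce[i],s[i,4]) for i in range(1,n) if s[i,4]>=minA]
def rect(m,zz):
    v,u=np.nonzero(m)
    if len(v)<4: return None
    p=np.array([cast(c,q,zz)[:2] for q in zip(u,v)],np.float32); r=cv2.minAreaRect(p); return np.round(r[0],4),np.round(r[1],4),r[2]
def dz(m): return np.round(np.nanmedian(W[m][:,2]),4)
print('Vtray',V[240,410],V[300,410],V[228,455])
m=(V<85)
for k,ce,a in comps(m,(360,480,195,285),100): print('tray',ce,a,rect(cv2.morphologyEx(k.astype(np.uint8),cv2.MORPH_OPEN,np.ones((15,15))),.022))
for nm,mm,roi in (('yellow',(H>12)&(H<32)&(S>120)&(V>80),(320,480,200,290)),('red',((H<8)|(H>172))&(S>150)&(V>90),(150,200,200,270))):
    for k,ce,a in comps(mm,roi): print(nm,ce,a,dz(k),cast(c,ce,.024 if nm=='red' else .04),rect(k,.024 if nm=='red' else .05))
rk=(W[...,2]>.025)&(W[...,2]<.07)&(D>0)
for k,ce,a in comps(rk,(225,360,140,245),50):
    print('rack',ce,a,rect(cv2.morphologyEx(k.astype(np.uint8),cv2.MORPH_OPEN,np.ones((5,5))),.042),dz(k))
fin=(W[...,2]>.035)&(D>0)
for k,ce,a in comps(fin,(440,480,215,280),4): print('fin',ce,a,rect(k,.055),dz(k))
print('bowl',[ (ce,cast(c,ce,.05)) for k,ce,a in comps((W[...,2]>.04)&(D>0),(140,205,140,205),200)])
print('jars',[ (ce,cast(c,ce,.1)) for k,ce,a in comps((W[...,2]>.085)&(D>0),(345,440,110,160),20)])
b=im[185:275,135:225][:,:,::-1]; b2=im[130:285,230:480][:,:,::-1]
cv2.imwrite('pics/crop.png',np.hstack([cv2.resize(b,(240,400),interpolation=3)[:,:],cv2.resize(b2,(560,400),interpolation=3)]))
E
```

```text
Vtray 81 141 55
tray [411.66038159 238.65207632] 4455 (array([ 0.5215, -0.2124]), array([0.1801, 0.1571]), 89.568603515625)
yellow [332.54666667 226.45333333] 75 0.0501 [ 0.55572192 -0.01231796  0.04      ] (array([ 0.5553, -0.0119]), array([0.0178, 0.0228]), 89.43849182128906)
yellow [457.  265.5] 14 0.0504 [ 0.45436021 -0.32697178  0.04      ] (array([ 0.4548, -0.3243]), array([0.0152, 0.0025]), 89.56775665283203)
red [174.35514019 245.51401869] 107 0.024 [0.51024531 0.39560064 0.024     ] (array([0.5102, 0.3956]), array([0.0458, 0.0154]), 19.276113510131836)
rack [282.04210875 193.93534483] 3016 (array([0.6412, 0.0897]), array([0.2033, 0.2207]), 2.382746458053589) 0.0446
fin [458.31531532 228.71171171] 111 (array([ 0.547 , -0.3296]), array([0.0117, 0.0585]), 2.733936309814453) 0.0542
fin [454.82978723 265.12765957] 47 (array([ 0.4551, -0.3179]), array([0.0352, 0.0075]), 89.56746673583984) 0.048
bowl [(array([166.61111111, 169.51481481]), array([0.70433409, 0.41140851, 0.05      ]))]
jars [(array([364.17105263, 126.72807018]), array([ 0.80024846, -0.09145305,  0.1       ])), (array([423.46025105, 140.06694561]), array([ 0.76556131, -0.237525  ,  0.1       ]))]
```

View pics/crop.png

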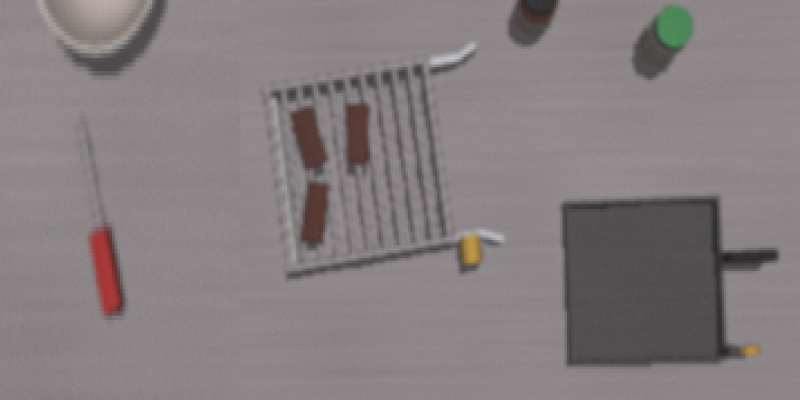

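```bash
python3 - <<'E'
from h import *
z=np.load('top0.npz'); im,D=z['im'],z['D']; c=calibration('top'); W=cloud(c,D)
# robust edges: rack deck, near/far side & end, from height mask
rk=((W[...,2]>.03)&(W[...,2]<.07)&(D>0)); X=W[rk&(W[...,1]<.25)&(W[...,1]>-.08)&(W[...,0]<.76)]
# deck rows: min/max x per y column, min/max y per x
def fit(a,b,lo,hi,f):
    A=[];B=[]
    for s in np.arange(lo,hi,.004):
        q=X[(abs(X[:,a]-s)<.004)]
        if len(q)>2: A.append(s);B.append(f(q[:,b]))
    A=np.array(A);B=np.array(B)
    for _ in range(4):
        p=np.polyfit(A,B,1); r=abs(B-np.polyval(p,A)); k=r<=max(.003,np.median(r)*1.5); A,B=A[k],B[k]
    return p,len(A),np.degrees(np.arctan(p[0]))
print('near',fit(1,0,.03,.16,np.min)); print('far',fit(1,0,.02,.15,np.max)); print('left',fit(0,1,.57,.71,np.max)); print('right',fit(0,1,.57,.71,np.min))
for zz in (0,.02,.03,.04,.05): print(zz, np.sum((abs(X[:,2]-zz)<.005)))
E
```

```text
near (array([-0.15072348,  0.56454834]), 33, np.float64(-8.571301311064019))
far (array([-0.14900858,  0.75421476]), 25, np.float64(-8.475203149970493))
left (array([0.14823483, 0.11583799]), 35, np.float64(8.431828787452572))
right (array([ 0.16326838, -0.08658165]), 24, np.float64(9.272773601389178))
0 0
0.02 0
0.03 31
0.04 1503
0.05 1395
```

The crop shows the tray turned about +2° and the rack about +8.5°. The pin points up and slightly left, with its tip at crop (83,118), clear of the bowl rim. The salt jar stands close to the tray's lane, so I'll grip the fin high to keep the gripper body above it.

```bash
cat >> h.py <<'E'
from scipy.spatial.transform import Rotation as Ro
def plan(*targets):
    "each target x,y,z,yaw (tool down) -> row shift cm and rotvec from the present pose"
    s=bot.get_state(); R0=Ro.from_euler('xyz',s['ee_rot']); p=s['tool_pos']
    print('t',round(s['t'],2),'at',p.round(4),s['ee_rot'].round(3))
    for x,y,z,w in targets:
        d=R0.inv().apply(np.array([x,y,z])-p)*100; r=(R0.inv()*Ro.from_euler('xyz',[np.pi,0,w])).as_rotvec()
        print(np.round(d,2).tolist(),np.round(r,3).tolist())
E
python3 - <<'E'
from h import *
z=np.load('scene0.npz'); c=calibration('scene'); W=cloud(c,z['D']); ok=(z['D']>0)
T=np.load('top0.npz'); W2=cloud(calibration('top'),T['D'])
for n,x,y in (('spice',.80,-.0915),('salt',.766,-.2375)):
  for w in (W,W2):
    q=w[(w[...,2]>.05)&(w[...,2]<.12)&(np.hypot(w[...,0]-x,w[...,1]-y)<.05)]; print(n,len(q),[(round(np.percentile(q[:,i],2),4),round(np.percentile(q[:,i],98),4)) for i in range(3)])
plan((.547,-.332,.16,1.604))
E
```

```text
spice 408 [(np.float64(0.7866), np.float64(0.8253)), (np.float64(-0.1077), np.float64(-0.0686)), (np.float64(0.0516), np.float64(0.1011))]
spice 315 [(np.float64(0.7792), np.float64(0.8192)), (np.float64(-0.1111), np.float64(-0.0708)), (np.float64(0.0534), np.float64(0.1043))]
salt 396 [(np.float64(0.7509), np.float64(0.7912)), (np.float64(-0.2545), np.float64(-0.215)), (np.float64(0.0519), np.float64(0.1015))]
salt 329 [(np.float64(0.7446), np.float64(0.785)), (np.float64(-0.2565), np.float64(-0.2173)), (np.float64(0.054), np.float64(0.1037))]
t 0.1 at [ 0.1993 -0.6181  0.2107] [-3.14  -0.     0.312]
[41.87, -16.55, 5.11] [-0.001, -0.001, -1.292]
```

```bash
r='x'; python3 -m handwheel '[[10,-4,0,0,0,-0.3,8.5],[20,-8,1,0,0,-0.6,8.5],[30,-12,3,0,0,-0.9,8.5],[41.9,-16.5,5,0,0,-1.29,8.5],[41.9,-16.5,5,0,0,-1.29,8.5],[41.9,-16.5,5,0,0,-1.29,8.5],[41.9,-16.5,5,0,0,-1.29,8.5],[41.9,-16.5,5,0,0,-1.29,8.5],[41.9,-16.5,5,0,0,-1.29,8.5],[41.9,-16.5,5,0,0,-1.29,8.5],[41.9,-16.5,5,0,0,-1.29,8.5],[41.9,-16.5,5,0,0,-1.29,8.5]]' 40
python3 -m handwheel '[[0,0,0,0,0,0,8.5],[0,0,0,0,0,0,8.5]]'
python3 - <<'E'
from h import *
im,D=read_camera('wrist'); cv2.imwrite('pics/w1.png',im[:,:,::-1]); c=calibration('wrist'); print(c)
plan((.547,-.332,.054,1.604))
E
```

```text
t: 1.1
tool_pos: [0.5508, -0.3278, 0.1599]
ee_rot: [-3.141, -0.003, 1.609]
ft_force: [-0.4, -0.5, -0.1]
opening: 0.998
grip_force: 0.0
t: 1.27
tool_pos: [0.5473, -0.333, 0.1612]
ee_rot: [-3.141, -0.0, 1.602]
ft_force: [-0.3, 0.1, -0.7]
opening: 0.994
grip_force: 0.0
{'fx': 309.70691628693146, 'fy': 309.70691628693146, 'cx': 324.1171361804164, 'cy': 199.88932529982347, 'rvec': array([-2.87156113, -0.04304772, -0.00507512]), 'tvec': array([-0.53722058, -0.35756244,  0.2374058 ])}
t 1.32 at [ 0.547  -0.3336  0.1615] [-3.141 -0.     1.601]
[0.16, 0.01, 10.75] [-0.0, -0.0, -0.003]
```

View pics/w1.png

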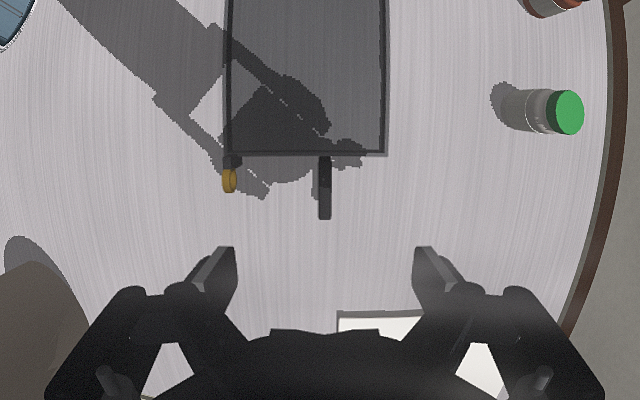

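The wrist view shows the fin at (325,157–218), centred between the fingers at columns 225 and 425, and the eye at (229,180). I'll go down and pinch.

```bash
python3 -m handwheel '[[0.1,0,3.5,0,0,0,6],[0.1,0,7,0,0,0,5],[0.1,0,10,0,0,0,5],[0.1,0,10.7,0,0,0,5],[0.1,0,10.7,0,0,0,5],[0.1,0,10.7,0,0,0,0],[0.1,0,10.7,0,0,0,0],[0.1,0,10.7,0,0,0,0],[0.1,0,10.7,0,0,0,0],[0.1,0,10.7,0,0,0,0],[0.1,0,10.7,0,0,0,0],[0.1,0,10.7,0,0,0,0]]' 80
python3 -m handwheel '[[0,0,0,0,0,0,0],[0,0,0,0,0,0,0]]'
python3 - <<'E'
from h import *
import json
def g(x,y,a):  # tray centre pose -> tool pose (fin at local 20,-122)
    return (x+.02*np.cos(a)+.122*np.sin(a), y+.02*np.sin(a)-.122*np.cos(a), .054, a+np.pi/2)
plan(g(.523,-.213,.033),g(.55,-.175,.033),g(.65,-.15,.05),g(.669,-.125,.06))
E
```

```text
t: 2.32
tool_pos: [0.5477, -0.3321, 0.0551]
ee_rot: [3.141, 0.0, 1.602]
ft_force: [-0.4, 0.0, 0.1]
opening: -0.0
grip_force: 0.0
t: 2.48
tool_pos: [0.5475, -0.332, 0.0546]
ee_rot: [-3.141, -0.0, 1.602]
ft_force: [-1.0, 0.2, 0.2]
opening: 0.002
grip_force: 0.0
t 2.48 at [ 0.5475 -0.332   0.0546] [-3.141 -0.     1.602]
[-0.23, -0.06, 0.06] [-0.0, -0.0, -0.002]
[3.49, 2.76, 0.06] [-0.0, -0.0, -0.002]
[5.71, 13.04, 0.06] [-0.0, -0.0, -0.019]
[8.18, 15.14, 0.06] [-0.0, -0.0, -0.029]
```

The fingers shut on nothing, so I'll look again.

```bash
python3 - <<'E'
from h import *
im,D=read_camera('wrist'); cv2.imwrite('pics/w2.png',im[:,:,::-1])
E
```

```text
(no output)
```

View pics/w2.png

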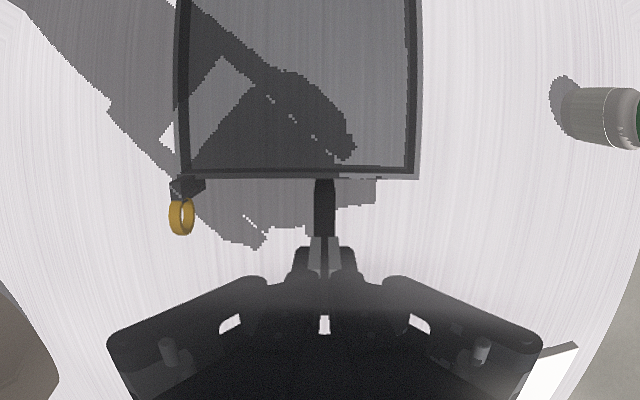

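```bash
cat >> h.py <<'E'
def wcloud():
    "wrist fisheye image and world points"
    c=calibration('wrist'); im,D=read_camera('wrist'); R,t=P(c); v,u=np.indices(D.shape)
    dx,dy=(u-c['cx'])/c['fx'],(v-c['cy'])/c['fy']; r=np.hypot(dx,dy)+1e-9; k=np.tan(np.minimum(r,1.5))/r
    return im,(np.stack([dx*k*D,dy*k*D,D],-1)-t)@R,D
E
python3 - <<'E'
from h import *
im,W,D=wcloud(); c=calibration('wrist');R,t=P(c);print(-R.T@t,R[2])
for v in (90,150,185,200,215,230,234,238,242,250,260,275): print(v,im[v,324],D[v,324].round(4),W[v,324].round(4))
print(W[170,200].round(4),W[170,400].round(4),W[215,172:176].round(3))
T,D=read_camera('top'); WT=cloud(calibration('top'),D); k=(WT[...,2]>.035)&(WT[...,2]<.075)&(D>0); k[:,:440]=0;k[:215]=0;k[:,475:]=0;k[256:]=0; q=WT[k]; print(len(q),q.min(0),q.max(0))
E
```

```text
[ 0.54598836 -0.26358686  0.21690085] [ 0.00807277 -0.2662751  -0.96386327]
90 [122 120 125] 0.2011 [ 0.5453 -0.2453  0.0032]
150 [65 64 66] 0.2114 [ 0.5466 -0.2868  0.004 ]
185 [38 40 38] 0.1809 [ 0.5471 -0.3034  0.0403]
200 [46 46 48] 0.1682 [ 0.5473 -0.3084  0.0548]
215 [51 44 48] 0.1699 [ 0.5475 -0.3168  0.0554]
230 [49 47 48] 0.1732 [ 0.5478 -0.326   0.0545]
234 [48 45 46] 0.1732 [ 0.5479 -0.3282  0.055 ]
238 [50 49 46] 0.1457 [ 0.5477 -0.3197  0.0813]
242 [55 55 57] 0.141 [ 0.5477 -0.3197  0.0861]
250 [59 57 59] 0.1339 [ 0.5477 -0.3203  0.0937]
260 [68 66 71] 0.1232 [ 0.5477 -0.3197  0.1046]
275 [82 75 82] 0.1162 [ 0.5477 -0.3222  0.1126]
[ 0.4588 -0.3011  0.0111] [ 0.5991 -0.2975  0.0115] [[ 0.455 -0.322  0.052]
 [ 0.456 -0.321  0.052]
 [ 0.456 -0.322  0.052]
 [ 0.457 -0.321  0.053]]
43 [ 0.54146683 -0.32340758  0.03573436] [ 0.55220353 -0.3038266   0.05941068]
```

```bash
python3 - <<'E'
from h import *
im,D=read_camera('scene'); W=cloud(calibration('scene'),D); cv2.imwrite('pics/s2.png',cv2.resize(im[60:260,130:330,::-1],(600,600),interpolation=3))
q=W[(D>0)&(abs(W[...,1]+.332)<.03)&(abs(W[...,0]-.5475)<.06)&(W[...,2]>.03)]
h,e=np.histogram(q[:,2],np.arange(.03,.2,.01)); 
for a,b in zip(e,h):
    s=q[(q[:,2]>=a)&(q[:,2]<a+.01)]; print(a.round(2),b,s[:,:2].min(0).round(3) if b else '',s[:,:2].max(0).round(3) if b else '')
print(bot.get_state()['tool_pos'])
E
```

```text
0.03 35 [ 0.544 -0.358] [ 0.556 -0.302]
0.04 42 [ 0.542 -0.355] [ 0.558 -0.303]
0.05 63 [ 0.544 -0.358] [ 0.557 -0.302]
0.06 0  
0.07 3 [ 0.555 -0.328] [ 0.556 -0.32 ]
0.08 26 [ 0.536 -0.338] [ 0.564 -0.319]
0.09 24 [ 0.535 -0.337] [ 0.564 -0.319]
0.1 15 [ 0.543 -0.329] [ 0.563 -0.319]
0.11 16 [ 0.537 -0.324] [ 0.561 -0.318]
0.12 59 [ 0.516 -0.342] [ 0.584 -0.316]
0.13 43 [ 0.502 -0.344] [ 0.592 -0.315]
0.14 61 [ 0.497 -0.339] [ 0.601 -0.313]
0.15 68 [ 0.493 -0.338] [ 0.606 -0.313]
0.16 85 [ 0.49  -0.342] [ 0.607 -0.311]
0.17 79 [ 0.531 -0.334] [ 0.602 -0.309]
0.18 52 [ 0.543 -0.336] [ 0.592 -0.311]
[ 0.54753501 -0.3320503   0.05461669]
```

View pics/s2.png

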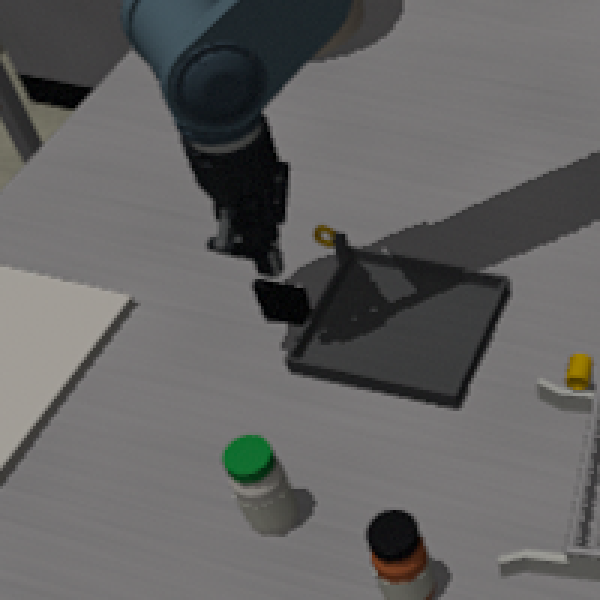

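The scene crop shows the shut fingertips at (270,268), hanging above the fin at (282,300). Both depth views put the tips at z≈0.078, but the reported TCP of 0.055 implies 0.036. So the real fingers end about 42 mm short of the stated tool point along the tool's z. I'll allow for that by opening and going 43 mm lower.

```bash
python3 -m handwheel '[[0,0,0,0,0,0,5],[0,0,0,0,0,0,5],[0,0,0,0,0,0,5],[0,0,0,0,0,0,5],[0,0,2,0,0,0,5],[0,0,4.3,0,0,0,5],[0,0,4.3,0,0,0,5],[0,0,4.3,0,0,0,0],[0,0,4.3,0,0,0,0],[0,0,4.3,0,0,0,0],[0,0,4.3,0,0,0,0],[0,0,4.3,0,0,0,0]]' 80
python3 -m handwheel '[[0,0,0,0,0,0,0],[0,0,0,0,0,0,0]]'
python3 - <<'E'
from h import *
im,W,D=wcloud(); 
for u in (300,308,316,324,332,340,348): 
  k=[(v,W[v,u].round(3).tolist()) for v in range(200,300,12)]; print(u,k)
E
```

```text
t: 3.68
tool_pos: [0.5485, -0.333, 0.0136]
ee_rot: [3.14, 0.002, 1.602]
ft_force: [-0.8, 1.1, 5.4]
opening: 0.122
grip_force: 79.4
t: 3.85
tool_pos: [0.5485, -0.333, 0.0136]
ee_rot: [3.14, 0.002, 1.602]
ft_force: [0.2, 1.2, 5.6]
opening: 0.118
grip_force: 79.5
300 [(200, [0.534, -0.314, -0.0]), (212, [0.534, -0.321, 0.0]), (224, [0.534, -0.329, -0.0]), (236, [0.537, -0.321, 0.037]), (248, [0.538, -0.321, 0.051]), (260, [0.539, -0.321, 0.063]), (272, [0.54, -0.32, 0.074]), (284, [0.54, -0.32, 0.083]), (296, [0.541, -0.316, 0.097])]
308 [(200, [0.539, -0.314, 0.0]), (212, [0.539, -0.321, 0.001]), (224, [0.539, -0.329, -0.001]), (236, [0.541, -0.321, 0.037]), (248, [0.542, -0.321, 0.052]), (260, [0.542, -0.321, 0.063]), (272, [0.542, -0.322, 0.071]), (284, [0.542, -0.328, 0.071]), (296, [0.543, -0.334, 0.071])]
316 [(200, [0.544, -0.303, 0.037]), (212, [0.547, -0.264, 0.176]), (224, [0.545, -0.308, 0.055]), (236, [0.545, -0.314, 0.055]), (248, [0.545, -0.319, 0.054]), (260, [0.545, -0.325, 0.055]), (272, [0.545, -0.331, 0.055]), (284, [0.545, -0.337, 0.055]), (296, [0.546, -0.344, 0.055
[... 432 characters left out ...]
0.319, 0.054]), (260, [0.552, -0.325, 0.055]), (272, [0.552, -0.331, 0.055]), (284, [0.553, -0.337, 0.055]), (296, [0.553, -0.344, 0.054])]
340 [(200, [0.558, -0.313, -0.0]), (212, [0.558, -0.32, 0.0]), (224, [0.558, -0.328, 0.001]), (236, [0.556, -0.321, 0.037]), (248, [0.556, -0.321, 0.051]), (260, [0.555, -0.321, 0.063]), (272, [0.555, -0.322, 0.071]), (284, [0.547, -0.264, 0.176]), (296, [0.555, -0.333, 0.071])]
348 [(200, [0.563, -0.313, 0.001]), (212, [0.563, -0.32, 0.0]), (224, [0.563, -0.328, -0.001]), (236, [0.56, -0.321, 0.036]), (248, [0.559, -0.321, 0.051]), (260, [0.558, -0.321, 0.063]), (272, [0.557, -0.319, 0.075]), (284, [0.557, -0.319, 0.085]), (296, [0.555, -0.315, 0.098])]
```

The fin is held: opening is 10 mm, grip is 79 N, and the tips are at z≈0.035. Next I'll work out the slide path.

```bash
cat >> h.py <<'E'
RX,RY,RA=.643,.1105,.148
def rack(x,y,a=0):
    c,s=np.cos(RA),np.sin(RA); return RX+c*x-s*y, RY+s*x+c*y, RA+a
def g(x,y,a,z=.0136): return (x+.02*np.cos(a)+.12*np.sin(a), y+.02*np.sin(a)-.12*np.cos(a), z, a+np.pi/2)
E
python3 - <<'E'
from h import *
for p in [(0,-.24,-.09),(0,-.2,-.06),(0,0,0)]: print(np.round(rack(*p),3),np.round(g(*rack(*p)),3))
plan(g(.53,-.18,.033),g(.65,-.15,.05),g(*rack(0,-.238,-.09)),g(*rack(0,-.2,-.06)),g(*rack(0,-.15,-.02)))
E
```

```text
[ 0.678 -0.127  0.058] [ 0.705 -0.246  0.014  1.629]
[ 0.672 -0.087  0.088] [ 0.703 -0.205  0.014  1.659]
[0.643 0.11  0.148] [ 0.68  -0.005  0.014  1.719]
t 3.9 at [ 0.5485 -0.333   0.0136] [3.140e+00 2.000e-03 1.602e+00]
[3.35, 0.65, -0.0] [0.002, 0.002, -0.002]
[6.01, 12.94, 0.01] [0.002, 0.002, -0.019]
[8.45, 15.92, 0.01] [0.002, 0.002, -0.027]
[12.3, 15.84, 0.01] [0.002, 0.002, -0.057]
[17.38, 15.72, -0.0] [0.002, 0.002, -0.097]
```

```bash
python3 -m handwheel '[[1.5,0.3,0,0,0,0,0],[3.3,1.5,0,0,0,0,0],[3.8,4,0,0,0,0,0],[4.5,7,0,0,0,-0.01,0],[5.2,10,0,0,0,-0.01,0],[6,12.8,0,0,0,-0.02,0],[6.8,14.2,0,0,0,-0.02,0],[7.6,15.2,0,0,0,-0.025,0],[8.4,15.7,0,0,0,-0.027,0],[8.4,15.7,0,0,0,-0.027,0],[8.4,15.7,0,0,0,-0.027,0]]'
python3 - <<'E'
from h import *
plan(g(*rack(0,-.2,-.06)),g(*rack(0,-.15,-.02)))
im,W,D=wcloud(); cv2.imwrite('pics/w3.png',im[:,:,::-1])
E
```

```text
t: 4.82
tool_pos: [0.7037, -0.2435, 0.0137]
ee_rot: [3.138, 0.001, 1.629]
ft_force: [3.2, 0.7, 5.8]
opening: 0.117
grip_force: 79.7
t 4.82 at [ 0.7037 -0.2435  0.0137] [3.138e+00 1.000e-03 1.629e+00]
[3.84, 0.15, 0.0] [0.004, 0.002, -0.029]
[8.92, 0.18, -0.01] [0.004, 0.002, -0.069]
```

View pics/w3.png

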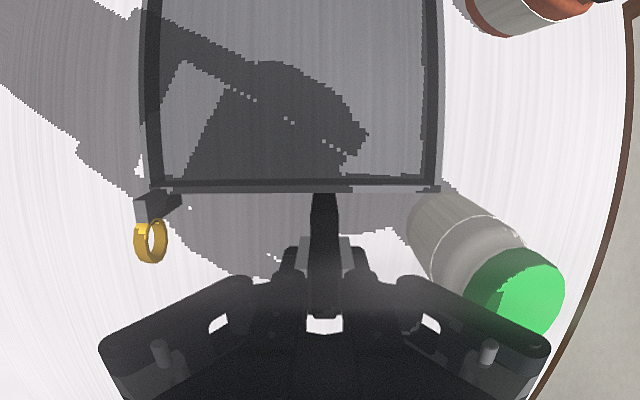

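The wrist view shows the held tray entering, with the salt jar's cap at (515,290) close to the right finger and no sign of it having moved. I'll go on into the guides.

```bash
python3 -m handwheel '[[1,0.1,0,0,0,-0.005,0],[2,0.1,0,0,0,-0.012,0],[3,0.1,0,0,0,-0.02,0],[3.8,0.15,0,0,0,-0.028,0],[4.8,0.15,0,0,0,-0.036,0],[5.8,0.15,0,0,0,-0.045,0],[5.8,0.15,0,0,0,-0.045,0]]'
python3 - <<'E'
from h import *
plan(g(*rack(0,-.15,-.02)),g(*rack(0,-.10,0)),g(*rack(0,0,0)))
im,W,D=wcloud(); np.savez('w4.npz',im=im,W=W,D=D)
im,D=read_camera('top'); W=cloud(calibration('top'),D)
for x,y in ((.803,-.09),(.768,-.236)):
    q=W[(W[...,2]>.05)&(W[...,2]<.104)&(np.hypot(W[...,0]-x,W[...,1]-y)<.04)]; print(len(q),np.median(q,0) if len(q) else '')
E
```

```text
t: 5.45
tool_pos: [0.701, -0.1856, 0.0136]
ee_rot: [3.139, 0.002, 1.675]
ft_force: [1.0, 0.8, 6.6]
opening: 0.127
grip_force: 79.8
t 5.45 at [ 0.701  -0.1856  0.0136] [3.139e+00 2.000e-03 1.675e+00]
[3.12, 0.25, -0.0] [0.003, 0.002, -0.024]
[8.16, 0.26, -0.01] [0.003, 0.002, -0.044]
[18.15, -0.18, -0.04] [0.003, 0.002, -0.044]
300 [ 0.79534404 -0.0906873   0.09812976]
77 [ 0.78535483 -0.2416606   0.09905853]
```

```bash
python3 -m handwheel '[[1.2,0.1,0,0,0,-0.01,0],[2.4,0.2,0,0,0,-0.02,0],[3.6,0.25,0,0,0,-0.026,0],[4.8,0.25,0,0,0,-0.034,0],[6,0.25,0,0,0,-0.04,0],[7.1,0.25,0,0,0,-0.044,0],[8.2,0.25,0,0,0,-0.044,0],[8.2,0.25,0,0,0,-0.044,0]]'
python3 - <<'E'
from h import *
plan(g(*rack(0,-.05,0)),g(*rack(0,0,0)))
im,W,D=wcloud(); cv2.imwrite('pics/w5.png',im[:,:,::-1]); np.savez('w5.npz',im=im,W=W,D=D)
E
```

```text
t: 6.22
tool_pos: [0.6951, -0.1034, 0.0137]
ee_rot: [3.139, 0.002, 1.719]
ft_force: [0.9, -0.5, 6.7]
opening: 0.122
grip_force: 79.9
t 6.22 at [ 0.6951 -0.1034  0.0137] [3.139e+00 2.000e-03 1.719e+00]
[4.92, 0.0, -0.0] [0.003, 0.002, -0.0]
[9.92, -0.0, -0.01] [0.003, 0.002, -0.0]
```

View pics/w5.png

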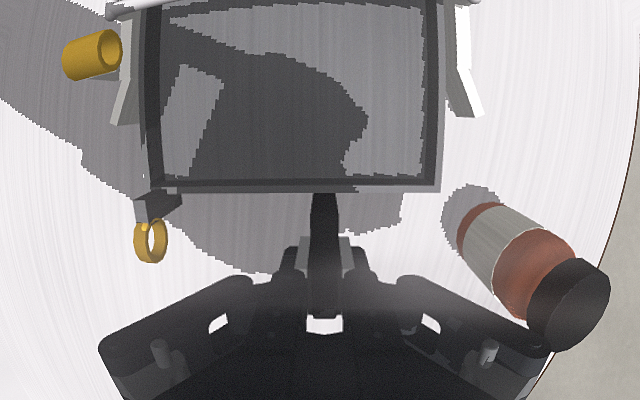

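The tray is between the guides (flares at (120,115) and (470,105)), with similar gaps on both sides. The tube is at (92,55) and the eye at (150,242). I'll push it home.

```bash
python3 -m handwheel '[[1.2,0,0,0,0,0,0],[2.4,0,0,0,0,0,0],[3.6,0,0,0,0,0,0],[4.8,0,0,0,0,0,0],[6,0,0,0,0,0,0],[7.2,0,0,0,0,0,0],[8.2,0,0,0,0,0,0],[8.8,0,0,0,0,0,0],[9.3,0,0,0,0,0,0],[9.6,0,0,0,0,0,0],[9.6,0,0,0,0,0,0]]'
python3 -m handwheel '[[0.2,0,0,0,0,0,0],[0.4,0,0,0,0,0,0],[0.4,0,0,0,0,0,0]]'
```

```text
t: 7.18
tool_pos: [0.6814, -0.0099, 0.0136]
ee_rot: [3.138, 0.003, 1.718]
ft_force: [1.0, -3.7, 5.2]
opening: 0.117
grip_force: 80.0
t: 7.43
tool_pos: [0.6812, -0.0071, 0.0137]
ee_rot: [3.138, 0.005, 1.719]
ft_force: [1.9, -8.3, 5.2]
opening: 0.123
grip_force: 79.7
```

```bash
python3 -m handwheel '[[0.1,0,0,0,0,0,0],[0.2,0,0,0,0,0,0],[0.2,0,0,0,0,0,0]]'
python3 -m handwheel '[[0.1,0,0,0,0,0,0],[0.2,0,0,0,0,0,0],[0.2,0,0,0,0,0,0]]'
python3 - <<'E'
from h import *
im,W,D=wcloud(); np.savez('w6.npz',im=im,W=W,D=D); cv2.imwrite('pics/w6.png',im[:,:,::-1])
hsv=cv2.cvtColor(im,cv2.COLOR_RGB2HSV); m=((hsv[...,0]>12)&(hsv[...,0]<32)&(hsv[...,1]>120)&(hsv[...,2]>70)).astype(np.uint8)
n,l,s,ce=cv2.connectedComponentsWithStats(m)
c,sn=np.cos(RA),np.sin(RA)
for i in range(1,n):
    if s[i,4]>30:
        q=W[l==i]; q=q[(q[:,2]>.02)&(q[:,2]<.06)]; d=q-[RX,RY,0]; L=np.c_[c*d[:,0]+sn*d[:,1],-sn*d[:,0]+c*d[:,1],d[:,2]]
        print(ce[i],s[i,4],len(q),np.percentile(q,[2,98],0).round(4).tolist(),'rack',np.percentile(L,[2,98],0).round(4).tolist())
E
```

```text
t: 7.68
tool_pos: [0.6813, -0.0065, 0.0137]
ee_rot: [3.137, 0.007, 1.719]
ft_force: [3.8, -11.8, 2.3]
opening: 0.117
grip_force: 79.7
t: 7.93
tool_pos: [0.6815, -0.0056, 0.0137]
ee_rot: [3.136, 0.009, 1.72]
ft_force: [5.2, -14.3, 0.7]
opening: 0.122
grip_force: 80.2
[119.99544419 235.67751383] 3073 3058 [[0.5452, -0.0205, 0.0307], [0.5944, 0.0006, 0.0528]] rack [[-0.1145, -0.1214, 0.0307], [-0.0666, -0.0968, 0.0528]]
```

View pics/w6.png

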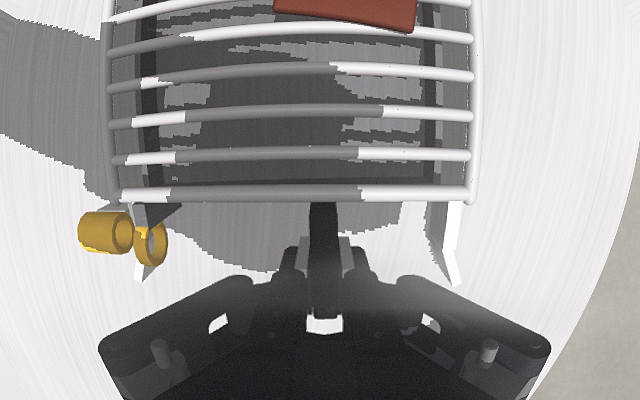

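```bash
python3 - <<'E'
from h import *
z=np.load('w6.npz'); im,W=z['im'],z['W']
hsv=cv2.cvtColor(im,cv2.COLOR_RGB2HSV); m=((hsv[...,0]>12)&(hsv[...,0]<32)&(hsv[...,1]>120)&(hsv[...,2]>70))
q=W[m]; q=q[(q[:,2]>.02)&(q[:,2]<.06)]; c,s=np.cos(RA),np.sin(RA); d=q-[RX,RY,0]; L=np.c_[c*d[:,0]+s*d[:,1],-s*d[:,0]+c*d[:,1],d[:,2]]
for lo,hi in ((-.12,-.085),(-.08,-.06)):
    k=L[(L[:,0]>lo)&(L[:,0]<hi)]; print(len(k),np.percentile(k,[1,50,99],0).round(4).tolist(),'top y',np.median(k[k[:,2]>np.percentile(k[:,2],95)],0).round(4))
# trailing rim of tray & wire front edge in the rack frame
for u in (220,260,300,380): 
    print(u,[(v,*(lambda e:(round(c*e[0]+s*e[1],3),round(-s*e[0]+c*e[1],3),round(e[2],3)))(W[v,u]-[RX,RY,0])) for v in (185,193,200,203,206,210)])
E
```

```text
2080 [[-0.1155, -0.1183, 0.0309], [-0.0966, -0.106, 0.048], [-0.0882, -0.0965, 0.0526]] top y [-0.1014 -0.108   0.0523]
982 [[-0.0747, -0.1233, 0.0299], [-0.0694, -0.1125, 0.0472], [-0.0662, -0.1019, 0.0533]] top y [-0.0705 -0.113   0.0531]
220 [(185, np.float64(-0.027), np.float64(-0.082), np.float64(0.04)), (193, np.float64(-0.025), np.float64(-0.085), np.float64(0.046)), (200, np.float64(-0.026), np.float64(-0.088), np.float64(0.045)), (203, np.float64(-0.042), np.float64(-0.103), np.float64(0.001)), (206, np.float64(-0.043), np.float64(-0.105), np.float64(-0.001)), (210, np.float64(-0.042), np.float64(-0.107), np.float64(0.001))]
260 [(185, np.float64(-0.008), np.float64(-0.082), np.float64(0.041)), (193, np.float64(-0.007), np.float64(-0.085), np.float64(0.045)), (200, np.float64(-0.007), np.float64(-0.088), np.float64(0.044)), (203, np.float64(-0.016), np.float64(-0.102), np.float64(0.001)), (206, np.float64(-0.017), np.float64(-0.105), np.float64(0.0)), (210, np.float64(-0.017), np.float64(-0.107), np.float64(0.0))]
300 [(185, np.float64(0.011), np.float64(-0.082), np.float64(0.041)), (193, np.float64(0.011), np.float64(-0.085), np.float64(0.045)), (200, np.float64(0.011), np.float64(-0.088), np.float64(0.044)), (203, np.float64(0.007), np.float64(-0.102), np.float64(0.001)), (206, np.float64(0.007), np.float64(-0.105), np.float64(-0.001)), (210, np.float64(0.007), np.float64(-0.107), np.float64(0.0))]
380 [(185, np.float64(0.046), np.float64(-0.082), np.float64(0.042)), (193, np.float64(0.046), np.float64(-0.085), np.float64(0.045)), (200, np.float64(0.046), np.float64(-0.088), np.float64(0.044)), (203, np.float64(0.055), np.float64(-0.103), np.float64(-0.0)), (206, np.float64(0.055), np.float64(-0.105), np.float64(-0.001)), (210, np.float64(0.055), np.float64(-0.107), np.float64(0.002))]
```

The eye sits about 5 mm behind the tube axis, so the tray isn't quite home. I'll keep pushing.

```bash
python3 -m handwheel '[[0.2,0,0,0,0,0,0],[0.4,0,0,0,0,0,0],[0.6,0,0,0,0,0,0],[0.6,0,0,0,0,0,0]]'
python3 -m handwheel '[[0.2,0,0,0,0,0,0],[0.4,0,0,0,0,0,0],[0.4,0,0,0,0,0,0],[0.4,0,0,0,0,0,0]]'
cat > eye.py <<'E'
from h import *
im,W,D=wcloud(); hsv=cv2.cvtColor(im,cv2.COLOR_RGB2HSV); m=((hsv[...,0]>12)&(hsv[...,0]<32)&(hsv[...,1]>120)&(hsv[...,2]>70))
q=W[m]; q=q[(q[:,2]>.02)&(q[:,2]<.06)]; c,s=np.cos(RA),np.sin(RA); d=q-[RX,RY,0]; L=np.c_[c*d[:,0]+s*d[:,1],-s*d[:,0]+c*d[:,1],d[:,2]]
for lo,hi in ((-.125,-.085),(-.08,-.06)):
    k=L[(L[:,0]>lo)&(L[:,0]<hi)]; print(len(k),np.percentile(k,[1,50,99],0).round(4).tolist())
E
python3 eye.py
```

```text
t: 8.32
tool_pos: [0.6818, -0.0052, 0.0143]
ee_rot: [3.135, 0.018, 1.721]
ft_force: [6.6, -32.9, 0.1]
opening: 0.122
grip_force: 80.5
t: 8.65
tool_pos: [0.682, -0.005, 0.0147]
ee_rot: [3.134, 0.023, 1.721]
ft_force: [7.1, -44.0, -0.6]
opening: 0.125
grip_force: 80.8
2054 [[-0.1157, -0.118, 0.031], [-0.0965, -0.1059, 0.0478], [-0.088, -0.0965, 0.0525]]
974 [[-0.074, -0.1231, 0.0301], [-0.0689, -0.1122, 0.0474], [-0.0655, -0.1017, 0.0536]]
```

The push reached 44 N with no more travel, so either the tray is at the stop or it's jammed. I'll ease off, check where the fin sits relative to the tool, wiggle sideways and push again.

```bash
python3 -m handwheel '[[-0.5,0,0,0,0,0,0],[-1.2,0,0,0,0,0,0],[-1.6,0,0,0,0,0,0],[-1.6,0,0,0,0,0,0]]'
python3 - <<'E'
exec(open('eye.py').read())
st=bot.get_state(); t=st['tool_pos']-[RX,RY,0]; print('tool rack',c*t[0]+s*t[1],-s*t[0]+c*t[1])
A=W-[RX,RY,0]; A=np.stack([c*A[...,0]+s*A[...,1],-s*A[...,0]+c*A[...,1],A[...,2]],-1)
f=A[(A[...,2]>.02)&(A[...,2]<.057)&(abs(A[...,0]-.02)<.012)&(A[...,1]<-.07)&(im.max(2)<80)]; print('fin',len(f),f.min(0),f.max(0))
print([(v,A[v,324].round(3).tolist()) for v in range(196,300,8)])
# inner walls: tray side rims and guides near y=-.1
for v in (150,175): print(v,[(u,A[v,u].round(3).tolist()) for u in (112,125,135,145,150,160,420,430,440,450,460,470)])
E
```

```text
t: 9.03
tool_pos: [0.6807, -0.0077, 0.0136]
ee_rot: [3.139, 0.0, 1.716]
ft_force: [-0.6, -2.1, 8.4]
opening: 0.115
grip_force: 80.1
2080 [[-0.1157, -0.118, 0.031], [-0.0966, -0.1061, 0.048], [-0.088, -0.0966, 0.0526]]
1020 [[-0.0753, -0.1235, 0.0297], [-0.0702, -0.1127, 0.0472], [-0.067, -0.1021, 0.0533]]
tool rack 0.019916921665500756 -0.12248221631516176
fin 3121 [ 0.01377634 -0.14647755  0.02821615] [ 0.02727001 -0.08938714  0.05687687]
[(196, [0.02, -0.089, 0.045]), (204, [0.02, -0.093, 0.042]), (212, [0.02, -0.093, 0.054]), (220, [0.02, -0.096, 0.055]), (228, [0.02, -0.099, 0.056]), (236, [0.02, -0.103, 0.054]), (244, [0.02, -0.107, 0.054]), (252, [0.02, -0.111, 0.055]), (260, [0.02, -0.114, 0.055]), (268, [0.02, -0.118, 0.056]), (276, [0.02, -0.122, 0.055]), (284, [0.02, -0.127, 0.055]), (292, [0.02, -0.132, 0.054])]
150 [(112, [-0.087, -0.064, 0.043]), (125, [-0.079, -0.065, 0.042]), (135, [-0.072, -0.065, 0.042]), (145, [-0.066, -0.066, 0.043]), (150, [-0.063, -0.066, 0.043]), (160, [-0.056, -0.066, 0.045]), (420, [0.063, -0.068, 0.045]), (430, [0.068, -0.068, 0.043]), (440, [0.072, -0.068, 0.044]), (450, [0.077, -0.067, 0.045]), (460, [0.082, -0.067, 0.045]), (470, [0.087, -0.067, 0.045])]
175 [(112, [-0.088, -0.077, 0.044]), (125, [-0.085, -0.079, 0.036]), (135, [-0.086, -0.081, 0.026]), (145, [-0.081, -0.082, 0.021]), (150, [-0.078, -0.082, 0.021]), (160, [-0.078, -0.084, 0.009]), (420, [0.077, -0.087, 0.004]), (430, [0.079, -0.085, 0.014]), (440, [0.082, -0.083, 0.023]), (450, [0.088, -0.083, 0.023]), (460, [0.088, -0.08, 0.035]), (470, [0.089, -0.079, 0.044])]
```

```bash
python3 -m handwheel '[[0.4,0.3,0,0,0,0.02,0],[0.6,0.3,0,0,0,0.02,0],[0.6,-0.3,0,0,0,-0.02,0],[0.8,-0.3,0,0,0,-0.02,0],[0.8,0.3,0,0,0,-0.02,0],[1,-0.3,0,0,0,0.02,0],[1,0,0,0,0,0,0],[1,0,0,0,0,0,0]]'
python3 eye.py; python3 - <<'E'
from h import *
im,D=read_camera('top'); W=cloud(calibration('top'),D); cv2.imwrite('pics/t7.png',cv2.resize(im[140:250,230:360,::-1],(780,600),interpolation=cv2.INTER_CUBIC))
E
```

```text
t: 9.75
tool_pos: [0.6814, -0.0054, 0.014]
ee_rot: [3.137, 0.015, 1.721]
ft_force: [3.9, -27.0, 1.8]
opening: 0.123
grip_force: 81.1
2062 [[-0.1158, -0.1182, 0.0309], [-0.0967, -0.106, 0.0478], [-0.0881, -0.0965, 0.0527]]
975 [[-0.0746, -0.123, 0.03], [-0.0695, -0.1122, 0.0477], [-0.0662, -0.1016, 0.0537]]
```

View pics/t7.png

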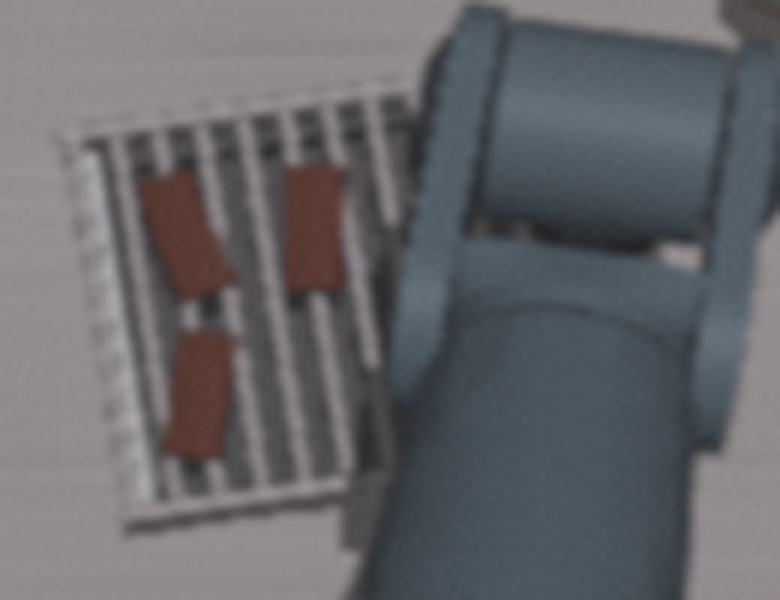

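The top crop shows the deck with the dark tray filling the gap next to the bright stop strip at (105,150). The wiggle ended at the same hard limit. I'll relax, release, rise and measure from above.

```bash
python3 -m handwheel '[[-0.5,0,0,0,0,0,0],[-0.8,0,0,0,0,0,0],[-0.8,0,0,0,0,0,3],[-0.8,0,0,0,0,0,3],[-0.8,0,0,0,0,0,3],[-0.8,0,0,0,0,0,3],[-0.8,0,-4,0,0,0,3],[-0.8,0,-8,0,0,0,3],[-0.8,0,-12,0,0,0,3],[-0.8,0,-14,0,0,0,3],[-0.8,0,-14,0,0,0,3]]'
cat > look.py <<'E'
exec(open('eye.py').read())
A=W-[RX,RY,0]; A=np.stack([c*A[...,0]+s*A[...,1],-s*A[...,0]+c*A[...,1],A[...,2]],-1); ok=(D>0)
def h(x0,x1,y0,y1,st=.002):
    for y in np.arange(y0,y1,st):
        k=A[ok&(A[...,0]>x0)&(A[...,0]<x1)&(A[...,1]>=y)&(A[...,1]<y+st)]
        if len(k): print(round(y,3),len(k),'z',np.percentile(k[:,2],[3,25,50,75,97]).round(3))
print('lead/stop'); h(-.07,.07,.074,.102)
f=A[ok&(A[...,2]>.03)&(A[...,2]<.057)&(abs(A[...,0]-.02)<.012)&(A[...,1]<-.09)&(im.max(2)<80)]; print('fin',len(f),np.percentile(f,[1,99],0) if len(f) else '')
E
python3 look.py
```

```text
t: 10.77
tool_pos: [0.683, -0.0046, 0.159]
ee_rot: [3.131, 0.003, 1.718]
ft_force: [0.5, 0.6, 1.7]
opening: 0.349
grip_force: 0.0
714 [[-0.116, -0.1183, 0.0318], [-0.0992, -0.1065, 0.0496], [-0.0886, -0.0967, 0.0528]]
286 [[-0.075, -0.1233, 0.0304], [-0.0704, -0.113, 0.05], [-0.0671, -0.1022, 0.0536]]
lead/stop
fin 793 [[ 0.0153124  -0.14511287  0.03297413]
 [ 0.026168   -0.09152325  0.05650188]]
```

```bash
python3 -m handwheel '[[3,0,0,0,0,0,3],[6,0,0,0,0,0,3],[9,0,0,0,0,0,3],[12,0,0,0,0,0,3],[13,0,0,0,0,0,3],[13,0,0,0,0,0,3],[13,0,0,0,0,0,3]]'
python3 look.py
```

```text
t: 11.4
tool_pos: [0.6596, 0.124, 0.15]
ee_rot: [-3.139, 0.0, 1.719]
ft_force: [0.4, 0.2, 0.7]
opening: 0.35
grip_force: 0.0Traceback (most recent call last):
  File "look.py", line 1, in <module>
    exec(open('eye.py').read())
    ~~~~^^^^^^^^^^^^^^^^^^^^^^^
  File "<string>", line 5, in <module>
    return _quantile_unchecked(
        a, q, axis, out, overwrite_input, method, keepdims, weights)
    return _ureduce(a,
                    func=_quantile_ureduce_func,
    ...<5 lines>...
                    overwrite_input=overwrite_input,
                    method=method)
    r = func(a, **kwargs)
    result = _quantile(arr,
                       quantiles=q,
    ...<2 lines>...
                       out=out,
                       weights=wgt)
    slices_having_nans = np.isnan(arr[-1, ...])
                                  ~~~^^^^^^^^^
IndexError: index -1 is out of bounds for axis 0 with size 0
```

```bash
sed -i 's/    k=L\[(L\[:,0\]>lo)&(L\[:,0\]<hi)\]; print/    k=L[(L[:,0]>lo)\&(L[:,0]<hi)]\n    if len(k): print/' eye.py
python3 - <<'E'
exec(open('look.py').read())
cv2.imwrite('pics/w8.png',im[:,:,::-1])
print('low pts')
for y in np.arange(.07,.112,.002):
    k=A[ok&(abs(A[...,0])<.075)&(A[...,1]>=y)&(A[...,1]<y+.002)&(A[...,2]<.03)]; C=im[ok&(abs(A[...,0])<.075)&(A[...,1]>=y)&(A[...,1]<y+.002)&(A[...,2]<.03)]
    if len(k): print(round(y,3),len(k),'z',np.percentile(k[:,2],[10,50,90]).round(3),'col',np.median(C,0))
E
```

```text
lead/stop
0.074 311 z [0.003 0.004 0.005 0.048 0.05 ]
0.076 304 z [0.003 0.006 0.043 0.044 0.05 ]
0.078 359 z [0.042 0.044 0.044 0.045 0.049]
0.08 347 z [0.043 0.043 0.044 0.044 0.049]
0.082 263 z [0.004 0.017 0.041 0.043 0.044]
0.084 316 z [0.004 0.021 0.022 0.023 0.023]
0.086 274 z [0.021 0.022 0.022 0.022 0.023]
0.088 211 z [-0.001 -0.     0.001  0.002  0.023]
0.09 337 z [-0.001 -0.     0.     0.001  0.024]
0.092 425 z [-0.     0.018  0.024  0.024  0.042]
0.094 503 z [0.023 0.024 0.042 0.044 0.045]
0.096 398 z [0.043 0.044 0.045 0.045 0.046]
0.098 353 z [0.043 0.044 0.045 0.045 0.046]
0.1 299 z [0.042 0.043 0.044 0.044 0.046]
fin 381 [[ 0.01476212 -0.13848598  0.04207345]
 [ 0.02510987 -0.09113099  0.05633732]]
low pts
0.07 174 z [0.003 0.004 0.005] col [69. 68. 70.]
0.072 205 z [0.003 0.004 0.005] col [70. 68. 70.]
0.074 227 z [0.003 0.004 0.005] col [69. 68. 70.]
0.076 83 z [0.003 0.004 0.005] col [83. 83. 84.]
0.082 122 z [0.004 0.01  0.022] col [77. 75. 77.]
0.084 337 z [0.005 0.022 0.023] col [71. 70. 71.]
0.086 292 z [0.021 0.022 0.023] col [108.  107.5 109. ]
0.088 229 z [-0.001  0.001  0.022] col [121. 118. 121.]
0.09 359 z [-0.001  0.     0.022] col [124. 121. 123.]
0.092 435 z [0.002 0.024 0.025] col [165. 163. 161.]
0.094 211 z [0.023 0.024 0.025] col [211. 213. 222.]
0.104 31 z [-0.001  0.     0.001] col [111. 107. 110.]
0.106 260 z [-0.001  0.     0.001] col [122. 119. 121.]
0.108 286 z [-0.001  0.     0.001] col [125. 122. 124.]
0.11 288 z [-0.001  0.     0.001] col [125. 122. 124.]
```

```bash
cat > gap.py <<'E'
exec(open('eye.py').read())
A=W-[RX,RY,0]; A=np.stack([c*A[...,0]+s*A[...,1],-s*A[...,0]+c*A[...,1],A[...,2]],-1); ok=(D>0)
for x in np.arange(-.08,.08,.02):
    b=ok&(A[...,0]>x)&(A[...,0]<x+.02)&(A[...,1]>.078)&(A[...,1]<.1)
    t=A[b&(A[...,2]>.018)&(A[...,2]<.0235)&(im.max(2)<95)]; st=A[b&(A[...,2]>.0235)&(A[...,2]<.027)&(im.max(2)>150)]
    print(round(x+.01,2),len(t),len(st),'rim',np.percentile(t[:,1],[5,95]).round(4) if len(t)>5 else '','stop',np.percentile(st[:,1],[5,95]).round(4) if len(st)>5 else '')
E
python3 gap.py
python3 -m handwheel '[[-4,0,0,0,0,0,3],[-8,0,0,0,0,0,3],[-12,0,0,0,0,0,3],[-16,0,0,0,0,0,3],[-18,0,0,0,0,0,3],[-18,0,0,0,0,0,3],[-18,0,0,0,0,0,3]]'
python3 - <<'E'
exec(open('look.py').read())
for x0,x1 in ((-.04,-.0),(.014,.026),(.035,.06)):
  print('x',x0)
  for y in np.arange(-.102,-.078,.0015):
    b=ok&(A[...,0]>x0)&(A[...,0]<x1)&(A[...,1]>=y)&(A[...,1]<y+.0015)&(A[...,2]>.008); k=A[b]
    if len(k)>1: print(round(y,4),len(k),np.percentile(k[:,2],[5,50,95]).round(3),np.median(im[b],0))
E
```

```text
-0.07 49 42 rim [0.0833 0.0865] stop [0.0915 0.0944]
-0.05 86 33 rim [0.0833 0.087 ] stop [0.0926 0.0942]
-0.03 81 32 rim [0.0832 0.087 ] stop [0.0927 0.0942]
-0.01 90 37 rim [0.0841 0.0879] stop [0.0925 0.0945]
0.01 70 48 rim [0.0839 0.0878] stop [0.0923 0.0952]
0.03 30 67 rim [0.0839 0.0858] stop [0.0922 0.0951]
0.05 4 54 rim  stop [0.0924 0.0952]
0.07 15 54 rim [0.0839 0.0855] stop [0.0922 0.0951]
t: 12.13
tool_pos: [0.6866, -0.0564, 0.1515]
ee_rot: [-3.141, -0.0, 1.714]
ft_force: [-0.1, 0.8, -0.1]
opening: 0.351
grip_force: 0.0
816 [[-0.1157, -0.1195, 0.0315], [-0.0985, -0.1081, 0.0496], [-0.0883, -0.097, 0.053]]
355 [[-0.0751, -0.1248, 0.0301], [-0.0704, -0.1135, 0.0493], [-0.0672, -0.1023, 0.0536]]
lead/stop
fin 871 [[ 0.01512182 -0.14565423  0.05309037]
 [ 0.02607563 -0.09272843  0.05637696]]
x -0.04
-0.093 49 [0.019 0.022 0.023] [55. 54. 56.]
-0.0915 77 [0.021 0.022 0.042] [61. 60. 62.]
-0.09 113 [0.021 0.042 0.045] [66. 66. 68.]
-0.0885 83 [0.043 0.045 0.046] [95. 93. 95.]
-0.087 82 [0.044 0.045 0.046] [108.  105.5 109. ]
-0.0855 72 [0.044 0.045 0.046] [112. 109. 112.]
-0.08
[... 347 characters left out ...]
0.055 0.056] [42. 42. 43.]
-0.093 13 [0.053 0.054 0.055] [39. 37. 39.]
-0.0915 12 [0.021 0.023 0.023] [54. 53. 54.]
-0.09 41 [0.022 0.043 0.044] [73. 72. 72.]
-0.0885 28 [0.043 0.044 0.045] [97.  95.5 97.5]
-0.087 14 [0.044 0.045 0.046] [107.  104.5 107. ]
-0.0855 28 [0.044 0.045 0.046] [116. 113. 116.]
-0.084 28 [0.042 0.044 0.045] [105.  102.5 105. ]
x 0.035
-0.0915 53 [0.02  0.022 0.023] [105. 105. 107.]
-0.09 78 [0.021 0.042 0.045] [114. 113. 117.]
-0.0885 41 [0.043 0.044 0.045] [171. 168. 171.]
-0.087 51 [0.044 0.045 0.046] [215. 209. 214.]
-0.0855 57 [0.044 0.045 0.046] [208. 203. 208.]
-0.084 38 [0.044 0.044 0.045] [172.5 169.  172. ]
-0.0825 20 [0.043 0.044 0.045] [142.  138.5 142.5]
```

From above, the tray's leading rim is still about 4.5 mm short of the stop, evenly across x. I'll press on the fin's rear face lower down with closed fingers.

```bash
python3 -m handwheel '[[-1,0,0,0,0,0,0],[-1,0,3,0,0,0,0],[-1,0,6,0,0,0,0],[-1,0,9,0,0,0,0],[-1,0,12,0,0,0,0],[-1,0,14,0,0,0,0],[-1,0,15.5,0,0,0,0],[-1,0,15.5,0,0,0,0],[0,0,15.5,0,0,0,0],[0.8,0,15.5,0,0,0,0],[1.2,0,15.5,0,0,0,0],[1.2,0,15.5,0,0,0,0]]'
python3 -m handwheel '[[0.3,0,0,0,0,0,0],[0.6,0,0,0,0,0,0],[0.9,0,0,0,0,0,0],[0.9,0,0,0,0,0,0]]'
python3 eye.py
```

```text
t: 13.18
tool_pos: [0.6872, -0.0426, -0.0008]
ee_rot: [3.136, 0.005, 1.72]
ft_force: [3.4, -5.3, -2.5]
opening: 0.003
grip_force: 2.4
t: 13.52
tool_pos: [0.6891, -0.0414, 0.0013]
ee_rot: [3.131, 0.016, 1.719]
ft_force: [6.6, -26.8, -3.8]
opening: -0.002
grip_force: 13.7
2401 [[-0.1155, -0.1184, 0.0313], [-0.0966, -0.1071, 0.0484], [-0.0879, -0.0968, 0.0527]]
1524 [[-0.0737, -0.1242, 0.0302], [-0.0676, -0.113, 0.0473], [-0.0647, -0.1016, 0.0541]]
```

It's still blocked by the fin or deck side. I'll push once on the tray's rear wall left of the fin, which also squares it up.

```bash
python3 -m handwheel '[[-2,0,0,0,0,0,0],[-2,-2,0,0,0,0,0],[-2,-5,0.5,0,0,0,0],[-2,-5,0.6,0,0,0,0],[0,-5,0.6,0,0,0,0],[2,-5,0.6,0,0,0,0],[3,-5,0.6,0,0,0,0],[4,-5,0.6,0,0,0,0],[4.4,-5,0.6,0,0,0,0],[4.4,-5,0.6,0,0,0,0]]'
python3 - <<'E'
from h import *
st=bot.get_state();c,s=np.cos(RA),np.sin(RA);t=st['tool_pos']-[RX,RY,0]; print('tool rack',c*t[0]+s*t[1],-s*t[0]+c*t[1])
exec(open('eye.py').read())
E
```

```text
t: 14.4
tool_pos: [0.6285, 0.0033, -0.0084]
ee_rot: [3.14, 0.001, 1.719]
ft_force: [-0.3, 0.1, -0.5]
opening: 0.003
grip_force: 0.0
tool rack -0.030125362420429413 -0.10387575628723736
2912 [[-0.1157, -0.1157, 0.0315], [-0.0993, -0.1027, 0.0482], [-0.0885, -0.0963, 0.0526]]
140 [[-0.0724, -0.1212, 0.0464], [-0.0683, -0.1162, 0.0521], [-0.0652, -0.1022, 0.0537]]
```

```bash
python3 -m handwheel '[[0.2,0,0,0,0,0,0],[0.4,0,0,0,0,0,0],[0.4,0,0,0,0,0,0]]'
python3 -m handwheel '[[0.2,0,0,0,0,0,0],[0.4,0,0,0,0,0,0],[0.4,0,0,0,0,0,0]]'
python3 -m handwheel '[[0.2,0,0,0,0,0,0],[0.4,0,0,0,0,0,0],[0.4,0,0,0,0,0,0]]'
python3 eye.py
```

```text
t: 14.7
tool_pos: [0.6283, 0.0038, -0.0088]
ee_rot: [3.14, 0.005, 1.718]
ft_force: [1.0, -10.0, -0.5]
opening: 0.0
grip_force: 5.2
t: 14.95
tool_pos: [0.6283, 0.004, -0.0087]
ee_rot: [3.14, 0.011, 1.719]
ft_force: [1.6, -24.0, -3.3]
opening: -0.002
grip_force: 11.6
t: 15.2
tool_pos: [0.6283, 0.0042, -0.0087]
ee_rot: [3.14, 0.017, 1.72]
ft_force: [2.0, -36.4, -5.5]
opening: 0.003
grip_force: 18.1
2756 [[-0.1159, -0.1151, 0.0313], [-0.0998, -0.1021, 0.0479], [-0.0885, -0.0962, 0.0525]]
147 [[-0.0725, -0.1206, 0.0498], [-0.0684, -0.1146, 0.0522], [-0.0652, -0.1107, 0.0538]]
```

```bash
python3 -m handwheel '[[-1,0,0,0,0,0,0],[-3,0,0,0,0,0,0],[-3,0,-4,0,0,0,0],[-3,0,-8,0,0,0,0],[-2,2,-12,0,0,0,0],[2,2,-16,0,0,0,0],[6,3,-16,0,0,0,0],[10,3,-16,0,0,0,0],[12,3,-16,0,0,0,0],[12,3,-16,0,0,0,0],[12,3,-16,0,0,0,0]]'
python3 gap.py
python3 - <<'E'
exec(open('gap.py').read().split('for x in')[0])
print(bot.get_state()['tool_pos'])
# tray side rims: outer x at z~.022 along y -> yaw and x ; guides inner
for y in np.arange(-.08,.09,.02):
    b=ok&(abs(A[...,1]-y)<.01)&(abs(A[...,2]-.022)<.002)&(im.max(2)<100)
    k=A[b][:,0]; L=k[k<-.06];Rr=k[k>.06]; print(round(y,2),len(L),len(Rr),np.percentile(L,[5,95]).round(4) if len(L)>4 else '',np.percentile(Rr,[5,95]).round(4) if len(Rr)>4 else '')
E
```

```text
t: 16.17
tool_pos: [0.6378, 0.1392, 0.1506]
ee_rot: [-3.141, -0.0, 1.72]
ft_force: [0.1, -1.0, 0.6]
opening: -0.001
grip_force: 0.0
98 [[-0.1101, -0.1144, 0.0496], [-0.0979, -0.1089, 0.0513], [-0.0912, -0.1026, 0.0531]]
-0.07 93 15 rim [0.083 0.087] stop [0.0924 0.0935]
-0.05 91 18 rim [0.0843 0.0881] stop [0.0927 0.0932]
-0.03 87 29 rim [0.0841 0.0879] stop [0.0925 0.0936]
-0.01 67 29 rim [0.0857 0.0895] stop [0.0923 0.0933]
0.01 4 27 rim  stop [0.0923 0.0934]
0.03 4 17 rim  stop [0.0934 0.0937]
0.05 8 24 rim [0.0911 0.0914] stop [0.0929 0.0939]
0.07 20 16 rim [0.0824 0.0855] stop [0.093  0.0939]
88 [[-0.1103, -0.1175, 0.0468], [-0.0984, -0.1098, 0.0511], [-0.0918, -0.1027, 0.0527]]
[0.63812572 0.13711558 0.1503328 ]
-0.08 0 0  
-0.06 21 17 [-0.0847 -0.0774] [0.0796 0.0834]
-0.04 29 29 [-0.0852 -0.0777] [0.079 0.087]
-0.02 41 47 [-0.0856 -0.0783] [0.0783 0.0881]
0.0 37 43 [-0.0861 -0.0798] [0.0779 0.0874]
0.02 49 43 [-0.086  -0.0797] [0.0768 0.0869]
0.04 71 35 [-0.0862 -0.0804] [0.0761 0.0869]
0.06 83 29 [-0.0865 -0.0813] [0.0753 0.0869]
0.08 146 21 [-0.086  -0.0627] [0.0618 0.0775]
```

The tray is now turned by about +0.035 rad. Its right front is almost at the stop, while the left front corner is held at y≈0.087 against the left guide. I'll check that corner.

```bash
python3 - <<'E'
exec(open('gap.py').read().split('for x in')[0])
for x in np.arange(-.1,-.05,.004):
    o=[]
    for y in np.arange(.07,.106,.004):
        b=ok&(abs(A[...,0]-x)<.002)&(abs(A[...,1]-y)<.002)
        z=A[b][:,2]; o.append(f"{np.median(z)*1000:4.0f}/{z.min()*1000:3.0f}:{np.median(im[b].max(1)):3.0f}" if len(z) else '    -      ')
    print(f'{x:.3f}',*o)
E
```

```text
82 [[-0.109, -0.1149, 0.0497], [-0.0977, -0.1097, 0.0512], [-0.0918, -0.1031, 0.0529]]
-0.100     -           -           -           -           -           -           -           -         -1/ -1:110
-0.096     -           -         42/ 42:189     -           -           -           -         43/ 43:187   -0/ -1:119
-0.092   45/ 42:193   45/ 44:194   44/ 42:197   45/ 44:210   45/ 42:211   44/ 43:196   44/ 43:202   44/ 42:204   44/ -1:192
-0.088   41/ 24:100   43/ 27:100   44/ 36:109   43/ 23:105   41/ 12: 98   36/  1: 98   44/ 22:112   45/ 44:217   44/ -1:189
-0.084   22/  8: 75   23/ 13: 76   44/ 43:116   41/  4:100   22/ -1: 97    7/ -1:102   43/ 23:106   45/ 43:122   43/  0:110
-0.080    5/  3: 62    5/  4: 58   44/ 42:115   42/  4: 87   22/ -1: 73    0/ -2:118   25/ 23:108   45/ 43:120   42/ -2:114
-0.076     -           -         44/ 43:116   32/  3: 74   22/ -1: 72    0/ -2:123   42/ 23:112   45/ 44:122   43/ -1:112
-0.072     -           -         43/ 42:115   42/  4:104   22/ -0: 70   -0/ -1:120   43/ 23:109   45/ 44:122   44/ -0:115
-0.068   48/ 48: 65   48/ 48: 65   44/ 42:108   42/  3: 94   22/ -1: 72   -0/ -1:118   25/ 23:135   45/ 44:123   43/ -1:114
-0.064   49/ 48: 66   49/ 47: 68   49/ 48: 67   41/  3: 70   21/ -1: 71    0/ -0:117   42/ 23:106   45/ 44:120   43/ -2:112
-0.060   49/ 48: 66   49/ 48: 66   49/ 47: 66   42/  2: 71   22/  3: 73    0/ -1:118   33/ 23:124   45/ 43:121   43/ 42:109
-0.056   49/ 47: 66   49/ 47: 66   49/ 48: 66   42/  3: 79   22/  6: 73    0/ -1:119   41/ 23:115   45/ 43:122   43/ -1:117
-0.052   49/ 47: 65   49/ 48: 66   48/ 44: 66   42/  4: 94   22/ 12: 71    0/ -1:123   34/ 23:131   45/ 44:123   43/ -1:116
```

There's no obstacle at that corner, only bare counter up to the stop, so the tray is wedged askew in the guides. I'll re-grip the fin at its present angle, square the tray, lift its tail slightly and push.

```bash
python3 - <<'E'
from h import *
x,y,a=rack(.0242,-.120,.035); plan((x,y,.15,a+np.pi/2),(x,y,.0136,a+np.pi/2))
E
```

```text
t 16.32 at [0.6382 0.1367 0.1503] [-3.141  0.     1.716]
[-14.65, 2.54, 0.03] [-0.001, 0.0, -0.038]
[-14.65, 2.55, 13.67] [-0.001, 0.0, -0.038]
```

```bash
python3 -m handwheel '[[-4,1,0,0,0,-0.038,3],[-8,2,0,0,0,-0.038,3],[-12,2.5,0,0,0,-0.038,3],[-14.6,2.5,0,0,0,-0.038,3],[-14.6,2.5,2,0,0,-0.038,3],[-14.6,2.5,5,0,0,-0.038,3],[-14.6,2.5,8,0,0,-0.038,3],[-14.6,2.5,11,0,0,-0.038,3],[-14.6,2.5,13,0,0,-0.038,3],[-14.6,2.5,13.6,0,0,-0.038,3],[-14.6,2.5,13.6,0,0,-0.038,3],[-14.6,2.5,13.6,0,0,-0.038,0]]' 80
python3 -m handwheel '[[0,0,0,0,0,0,0],[0,0,0,0,0,0,0],[0,0,0,0,0,0,0],[0,0,0,0,0,0,0]]'
python3 eye.py
```

```text
t: 17.32
tool_pos: [0.6849, -0.0039, 0.0156]
ee_rot: [3.14, 0.0, 1.755]
ft_force: [-0.1, 0.5, 0.2]
opening: 0.227
grip_force: 0.0
t: 17.65
tool_pos: [0.6855, -0.0038, 0.0167]
ee_rot: [3.139, 0.002, 1.756]
ft_force: [-1.8, -4.6, 5.7]
opening: 0.118
grip_force: 80.7
1965 [[-0.1156, -0.118, 0.0313], [-0.0968, -0.1061, 0.048], [-0.088, -0.0965, 0.0525]]
935 [[-0.0704, -0.1247, 0.0297], [-0.0654, -0.1138, 0.0473], [-0.062, -0.1032, 0.0533]]
```

```bash
python3 -m handwheel '[[-0.6,0,-0.3,0,0,0,0],[-1.2,0,-0.3,0,0,0.01,0],[-1.5,-0.2,-0.3,0,0,0.025,0],[-1.5,-0.4,-0.3,0,0,0.036,0],[-1.5,-0.4,-0.3,0,0,0.036,0]]'
python3 - <<'E'
exec(open('eye.py').read())
st=bot.get_state();t=st['tool_pos']-[RX,RY,0]; print('tool rack',c*t[0]+s*t[1],-s*t[0]+c*t[1],st['ee_rot'][2]-np.pi/2-RA)
E
```

```text
t: 18.12
tool_pos: [0.6825, -0.0187, 0.0171]
ee_rot: [-3.141, -0.0, 1.718]
ft_force: [0.2, -0.9, -3.2]
opening: 0.118
grip_force: 79.5
2074 [[-0.1154, -0.1179, 0.0308], [-0.0964, -0.1068, 0.0482], [-0.088, -0.0966, 0.0527]]
966 [[-0.0751, -0.1353, 0.0299], [-0.07, -0.1241, 0.0472], [-0.0668, -0.1136, 0.0536]]
tool rack 0.020193959632634158 -0.13347388069658364 0.0003346493604933498
```

```bash
python3 -m handwheel '[[0.5,0,0,0,0,0,0],[1,0,0,0,0,0,0],[1.2,0,0,0,0,0,0],[1.2,0,0,0,0,0,0]]'
python3 -m handwheel '[[0.2,0,0,0,0,0,0],[0.4,0,0,0,0,0,0],[0.4,0,0,0,0,0,0]]'
python3 -m handwheel '[[0.2,0,0,0,0,0,0],[0.4,0,0,0,0,0,0],[0.4,0,0,0,0,0,0]]'
python3 eye.py
```

```text
t: 18.5
tool_pos: [0.6815, -0.0062, 0.0177]
ee_rot: [3.141, 0.001, 1.722]
ft_force: [1.3, -2.1, -4.2]
opening: 0.116
grip_force: 79.3
t: 18.75
tool_pos: [0.6817, -0.0047, 0.0182]
ee_rot: [3.14, 0.005, 1.723]
ft_force: [3.2, -10.1, -5.0]
opening: 0.119
grip_force: 80.0
t: 19.0
tool_pos: [0.682, -0.0043, 0.0187]
ee_rot: [3.139, 0.011, 1.723]
ft_force: [2.9, -21.7, -4.8]
opening: 0.117
grip_force: 80.4
1961 [[-0.116, -0.1181, 0.031], [-0.0967, -0.106, 0.048], [-0.088, -0.0964, 0.0526]]
959 [[-0.0738, -0.1235, 0.0309], [-0.0686, -0.1123, 0.048], [-0.0653, -0.1017, 0.0545]]
```

Same limit again. By the given sizes, the fin's front face (y −90, up to 55 mm high) meets the deck's front wire (y −92) about 2 mm before the tray reaches the stop. My offset-corrected readings put the tray at y ≈ −3 to −4 mm, which is inside the ±6 mm band. I'll set it flat and release while still pushing.

```bash
python3 -m handwheel '[[0.1,0,0.2,0,0,0,0],[0.1,0,0.4,0,0,0,0],[0.1,0,0.4,0,0,0,0],[-0.3,0,0.4,0,0,0,3],[-0.5,0,0.4,0,0,0,3],[-0.5,0,0.4,0,0,0,3],[-0.5,0,0.4,0,0,0,3],[-0.5,0,-4,0,0,0,3],[-0.5,0,-8,0,0,0,3],[-0.5,0,-12,0,0,0,3],[-0.5,0,-14,0,0,0,3],[-0.5,0,-14,0,0,0,3]]'
python3 -m handwheel '[[3,0,0,0,0,0,3],[6,0,0,0,0,0,3],[9,0,0,0,0,0,3],[12,0,0,0,0,0,3],[12,0,0,0,0,0,3],[12,0,0,0,0,0,3]]'
python3 gap.py
python3 - <<'E'
from h import *
plan((.51,.396,.15,.25))
T,D=read_camera('top'); hsv=cv2.cvtColor(T,cv2.COLOR_RGB2HSV).astype(int); m=((hsv[...,0]<8)|(hsv[...,0]>172))&(hsv[...,1]>150)&(hsv[...,2]>90); m[:,200:]=0;m[:200]=0
W=cloud(calibration('top'),D); q=W[m]; print(len(q),q.mean(0))
E
```

```text
t: 20.05
tool_pos: [0.6847, -0.0029, 0.1656]
ee_rot: [3.13, 0.003, 1.721]
ft_force: [1.1, -0.0, 1.7]
opening: 0.35
grip_force: 0.0
t: 20.55
tool_pos: [0.6618, 0.1173, 0.1564]
ee_rot: [-3.14, -0.001, 1.723]
ft_force: [-0.2, -0.7, -0.7]
opening: 0.351
grip_force: 0.0
-0.07 38 43 rim [0.0838 0.0874] stop [0.0921 0.0947]
-0.05 80 43 rim [0.0839 0.0876] stop [0.0925 0.0948]
-0.03 82 45 rim [0.0843 0.0886] stop [0.0924 0.0947]
-0.01 85 46 rim [0.0854 0.0885] stop [0.0929 0.095 ]
0.01 56 53 rim [0.0854 0.0892] stop [0.0927 0.0947]
0.03 10 44 rim [0.0863 0.0865] stop [0.0928 0.0949]
0.05 5 55 rim  stop [0.0929 0.0954]
0.07 16 51 rim [0.0846 0.0874] stop [0.0927 0.0955]
t 20.6 at [0.6622 0.116  0.1566] [-3.14  -0.     1.721]
[29.97, -10.85, 0.69] [-0.002, 0.001, 1.471]
105 [0.51020497 0.39559808 0.02395308]
```

The tray is flat with a gap of about 3.5 mm. Now for the pin.

```bash
python3 -m handwheel '[[4,-1,0,0,0,0.12,8],[8,-3,0,0,0,0.24,8],[12,-4,0,0,0,0.36,8],[16,-6,0,0,0,0.48,8],[20,-8,0,0,0,0.6,8],[24,-9,0,0,0,0.73,8],[28,-10,0,0,0,0.86,8],[30,-10.8,0,0,0,0.99,8],[30,-10.8,0,0,0,1.12,8],[30,-10.8,0,0,0,1.24,8],[30,-10.8,0,0,0,1.36,8],[30,-10.8,0.7,0,0,1.47,8]]'
python3 -m handwheel '[[0,0,0,0,0,0,8],[0,0,0,0,0,0,8],[0,0,0,0,0,0,8]]'
cat > pin.py <<'E'
from h import *
im,W,D=wcloud(); hsv=cv2.cvtColor(im,cv2.COLOR_RGB2HSV).astype(int); ok=D>0
m=((hsv[...,0]<8)|(hsv[...,0]>172))&(hsv[...,1]>140)&(hsv[...,2]>60)&ok
q=W[m]; print(len(q),np.percentile(q,[2,98],0).round(4).tolist())
top=q[q[:,2]>np.percentile(q[:,2],60)-.004]; r=cv2.minAreaRect(top[:,:2].astype(np.float32)); print('top rect',np.round(r[0],4),np.round(r[1],4),r[2],top[:,2].mean())
st=bot.get_state()
b=ok&(W[...,2]>.004)&(W[...,2]<.014)&(np.hypot(W[...,0]-r[0][0],W[...,1]-r[0][1])<.1)&(np.hypot(W[...,0]-r[0][0],W[...,1]-r[0][1])>.03)&(W[...,0]>r[0][0]); p=W[b]
if len(p)>10: 
    v=cv2.fitLine(p[:,:2].astype(np.float32),cv2.DIST_HUBER,0,.01,.01).ravel(); dd=(p[:,:2]-r[0])@v[:2]; print('rod',len(p),v.round(4),'ang',np.arctan(v[1]/v[0]),'span',np.percentile(dd,[1,99]),'off',np.cross(v[:2],np.array(r[0])-v[2:]))
E
python3 pin.py
```

```text
t: 21.65
tool_pos: [0.5131, 0.3956, 0.1519]
ee_rot: [-3.141, -0.002, 0.248]
ft_force: [0.0, -0.0, -0.4]
opening: 0.939
grip_force: 0.0
t: 21.9
tool_pos: [0.5121, 0.3952, 0.1506]
ee_rot: [3.142, 0.0, 0.257]
ft_force: [0.5, -0.0, -0.3]
opening: 0.939
grip_force: 0.0
1073 [[0.4899, 0.1082, 0.0221], [0.6911, 0.4119, 0.0498]]
top rect [0.5795 0.2421] [0.1172 0.3637] 34.77694320678711 0.029409301480748877
rod 628 [0.96   0.2801 0.6273 0.2057] ang 0.28387204 span [-0.01966998  0.08455822] off 0.048299183708380156pin.py:9: DeprecationWarning: Arrays of 2-dimensional vectors are deprecated. Use arrays of 3-dimensional vectors instead. (deprecated in NumPy 2.0)
  v=cv2.fitLine(p[:,:2].astype(np.float32),cv2.DIST_HUBER,0,.01,.01).ravel(); dd=(p[:,:2]-r[0])@v[:2]; print('rod',len(p),v.round(4),'ang',np.arctan(v[1]/v[0]),'span',np.percentile(dd,[1,99]),'off',np.cross(v[:2],np.array(r[0])-v[2:]))
```

The dark strips were caught in the red mask, so I'll restrict it to the pin's neighbourhood.

```bash
sed -i 's/&ok$/\&ok\&(np.hypot(W[...,0]-.51,W[...,1]-.396)<.06)/; s/,.off.,np.cross.*$/)/' pin.py; python3 pin.py; python3 - <<'E'
from h import *
plan()
E
```

```text
839 [[0.4897, 0.3866, 0.0222], [0.5352, 0.4121, 0.0255]]
top rect [0.5118 0.3991] [0.0491 0.017 ] 18.8763484954834 0.023944754209508434
rod 487 [0.9521 0.3057 0.5705 0.4185] ang 0.31070364 span [0.03075003 0.0919736 ]
t 22.0 at [0.5121 0.3956 0.151 ] [-3.141 -0.     0.256]
```

```bash
python3 - <<'E'
from h import *
plan((.512,.398,.03,.32),(.512,.398,-.019,.32))
E
```

```text
t 22.0 at [0.5121 0.3956 0.151 ] [-3.141 -0.     0.256]
[0.05, -0.24, 12.1] [-0.0, -0.0, -0.064]
[0.04, -0.24, 17.0] [-0.0, -0.0, -0.064]
```

```bash
python3 -m handwheel '[[0,-0.24,3,0,0,-0.064,5],[0,-0.24,6,0,0,-0.064,5],[0,-0.24,9,0,0,-0.064,5],[0,-0.24,12,0,0,-0.064,5],[0,-0.24,14,0,0,-0.064,4],[0,-0.24,15.5,0,0,-0.064,4],[0,-0.24,16.5,0,0,-0.064,4],[0,-0.24,17,0,0,-0.064,4],[0,-0.24,17,0,0,-0.064,4]]' 60
python3 pin.py
```

```text
t: 22.75
tool_pos: [0.5111, 0.3981, -0.0196]
ee_rot: [3.142, 0.0, 0.32]
ft_force: [-0.5, 0.1, 0.3]
opening: 0.468
grip_force: 0.0
3726 [[0.4893, 0.3868, 0.0166], [0.5354, 0.4124, 0.0252]]
top rect [0.5116 0.3989] [0.05   0.0176] 18.302371978759766 0.023935134002587177
rod 2617 [0.9496 0.3134 0.5605 0.4152] ang 0.31878325 span [0.00725364 0.09284991]
```

```bash
python3 -m handwheel '[[0,0,0,0,0,0,0],[0,0,0,0,0,0,0],[0,0,0,0,0,0,0],[0,0,0,0,0,0,0],[0,0,0,0,0,0,0]]'
python3 -m handwheel '[[0,0,-2,0,0,0,0],[0,0,-4,0,0,0,0],[0,0,-6,0,0,0,0],[0,0,-8,0,0,0,0],[0,0,-10,0,0,0,0],[0,0,-10,0,0,0,0],[0,0,-10,0,0,0,0]]'
cat > held.py <<'E'
from h import *
st=bot.get_state(); R=Ro.from_euler('xyz',st['ee_rot']); im,W,D=wcloud(); T=R.inv().apply((W-st['tool_pos']).reshape(-1,3)).reshape(W.shape)
hsv=cv2.cvtColor(im,cv2.COLOR_RGB2HSV).astype(int); ok=D>0
m=((hsv[...,0]<8)|(hsv[...,0]>172))&(hsv[...,1]>140)&(hsv[...,2]>60)&ok&(np.linalg.norm(T,axis=2)<.08)
q=T[m]; print('handle tool',len(q),np.percentile(q,[2,50,98],0).round(4).tolist())
b=ok&(T[...,0]>.03)&(T[...,0]<.105)&(abs(T[...,1])<.012)&(abs(T[...,2])<.05)&~m; p=T[b]
for x in np.arange(.03,.105,.01):
    k=p[(p[:,0]>x)&(p[:,0]<x+.01)]
    if len(k)>3: print(round(x,2),len(k),np.percentile(k,[5,50,95],0)[:,1:].round(4).tolist())
print('tip x',np.percentile(p[:,0],99) if len(p) else '', st['tool_pos'],st['ee_rot'])
E
python3 held.py
```

```text
t: 23.22
tool_pos: [0.5124, 0.3989, -0.0174]
ee_rot: [-3.141, -0.003, 0.32]
ft_force: [-0.9, -0.5, 7.0]
opening: 0.194
grip_force: 61.5
t: 23.8
tool_pos: [0.5116, 0.3985, 0.0816]
ee_rot: [-3.141, -0.002, 0.319]
ft_force: [-1.0, -0.6, -1.0]
opening: 0.2
grip_force: 60.7
handle tool 3781 [[-0.0234, -0.0089, -0.0426], [0.0051, -0.0012, -0.0413], [0.024, 0.0073, -0.0299]]
0.03 366 [[-0.0044, -0.0281], [-0.0008, -0.0267], [0.0028, -0.0248]]
0.04 373 [[-0.0044, -0.028], [-0.0008, -0.0267], [0.0028, -0.0247]]
0.05 382 [[-0.0043, -0.028], [-0.0008, -0.0267], [0.0027, -0.0249]]
0.06 401 [[-0.0043, -0.028], [-0.0008, -0.0267], [0.0027, -0.0248]]
0.07 424 [[-0.0043, -0.0279], [-0.0008, -0.0266], [0.0031, -0.024]]
0.08 424 [[-0.0046, -0.0281], [-0.0008, -0.0265], [0.0031, -0.0242]]
0.09 106 [[-0.0038, -0.0275], [-0.0008, -0.0261], [0.0026, -0.024]]
tip x 0.09229207722568661 [0.51162724 0.39850993 0.08155647] [-3.14120032e+00 -2.25892316e-03  3.19497384e-01]
```

The pin is held level, with the rod axis 24 mm above the reported tool point and the tip 93 mm ahead. Next is the pose in front of the tube.

```bash
python3 - <<'E'
from h import *
x,y,a=rack(-.235,-.1103); plan((x,y,.08,a),(x,y,.0165,a))
E
```

```text
t 23.85 at [0.5106 0.3979 0.0799] [3.141e+00 1.000e-03 3.190e-01]
[-21.49, 38.31, 0.01] [0.0, 0.001, 0.171]
[-21.49, 38.31, 6.36] [0.0, 0.001, 0.171]
```

```bash
python3 -m handwheel '[[-3,2,0,0,0,0.02,0],[-6,5,0,0,0,0.05,0],[-9,8.5,0,0,0,0.08,0],[-12,12,0,0,0,0.11,0],[-14,16,0,0,0,0.14,0],[-16,20,0,0,0,0.17,0],[-18,24,0,0,0,0.171,0],[-19.5,28,0,0,0,0.171,0],[-20.5,32,0,0,0,0.171,0],[-21.5,35.5,0,0,0,0.171,0],[-21.5,38.3,0,0,0,0.171,0],[-21.5,38.3,0,0,0,0.171,0]]'
python3 -m handwheel '[[0,0,2,0,0,0,0],[0,0,4,0,0,0,0],[0,0,6,0,0,0,0],[0,0,6.3,0,0,0,0],[0,0,6.3,0,0,0,0],[0,0,6.3,0,0,0,0]]'
python3 held.py
cat > align.py <<'E'
from h import *
st=bot.get_state(); R=Ro.from_euler('xyz',st['ee_rot']); im,W,D=wcloud(); T=R.inv().apply((W-st['tool_pos']).reshape(-1,3)).reshape(W.shape)
hsv=cv2.cvtColor(im,cv2.COLOR_RGB2HSV).astype(int); m=(hsv[...,0]>12)&(hsv[...,0]<32)&(hsv[...,1]>120)&(hsv[...,2]>60)&(D>0)
n,l,s,ce=cv2.connectedComponentsWithStats(m.astype(np.uint8))
for i in range(1,n):
    if s[i,4]>40:
        q=T[l==i]; q=q[(W[l==i][:,2]>.02)&(W[l==i][:,2]<.06)]; print('yellow',ce[i].round(),len(q),np.percentile(q,[1,50,99],0).round(4).tolist())
        t=q[q[:,2]<np.percentile(q[:,2],1)+.002]; 
        print(' crest: x',np.percentile(t[:,0],[2,98]).round(4),' y slope/at0',np.polyfit(t[:,0]-t[:,0].mean(),t[:,1],1).round(4),t[:,2].mean().round(4))
E
python3 align.py
```

```text
t: 24.85
tool_pos: [0.4277, -0.0387, 0.0801]
ee_rot: [3.14, 0.0, 0.141]
ft_force: [-0.5, 0.9, -0.8]
opening: 0.193
grip_force: 60.6
t: 25.35
tool_pos: [0.4269, -0.0327, 0.0175]
ee_rot: [-3.141, 0.001, 0.149]
ft_force: [0.1, -0.1, -1.0]
opening: 0.196
grip_force: 60.6
handle tool 3864 [[-0.0237, -0.009, -0.0427], [0.0048, -0.0009, -0.0414], [0.0239, 0.0072, -0.03]]
0.03 756 [[-0.0104, -0.0278], [-0.0004, 0.0162], [0.0103, 0.0182]]
0.04 786 [[-0.0107, -0.0278], [-0.0004, 0.0162], [0.0107, 0.0181]]
0.05 801 [[-0.0108, -0.0278], [-0.0004, 0.0163], [0.0106, 0.0182]]
0.06 809 [[-0.0107, -0.0278], [-0.0005, 0.0161], [0.0106, 0.0182]]
0.07 830 [[-0.0106, -0.0277], [-0.0005, -0.024], [0.0105, 0.0181]]
0.08 824 [[-0.0106, -0.0277], [-0.0005, -0.0238], [0.0105, 0.0182]]
0.09 497 [[-0.0112, -0.0269], [0.0004, 0.017], [0.011, 0.0183]]
0.1 335 [[-0.0108, 0.0162], [0.0002, 0.0173], [0.0107, 0.0185]]
tip x 0.10421069403701909 [ 0.42690942 -0.03271636  0.0174916 ] [-3.14104423e+00  1.00809588e-03  1.48718817e-01]
yellow [322.   8.] 870 [[0.1169, -0.0128, -0.0342], [0.1184, -0.0019, -0.023], [0.1231, 0.0098, -0.0128]]
 crest: x [0.1169 0.1194]  y slope/at0 [-0.1114 -0.0018] -0.0332
```

The tube mouth is centred at tool (0.117, −0.0015, −0.0235), against the rod at y −0.0008, z −0.024. I'll shift 1.5 mm towards the eye's side so the rod clears both holes, then insert.

```bash
python3 -m handwheel '[[0,0.15,0,0,0,0,0],[0.8,0.15,0,0,0,0,0],[1.6,0.15,0,0,0,0,0],[2.4,0.15,0,0,0,0,0],[3.2,0.15,0,0,0,0,0],[4,0.15,0,0,0,0,0],[4.8,0.15,0,0,0,0,0],[4.8,0.15,0,0,0,0,0]]'
python3 -m handwheel '[[0.6,0,0,0,0,0,0],[1.2,0,0,0,0,0,0],[1.8,0,0,0,0,0,0],[1.8,0,0,0,0,0,0]]'
python3 align.py
```

```text
t: 26.12
tool_pos: [0.4768, -0.0274, 0.018]
ee_rot: [3.141, -0.001, 0.149]
ft_force: [0.1, -0.3, -1.3]
opening: 0.196
grip_force: 60.6
t: 26.45
tool_pos: [0.494, -0.0248, 0.018]
ee_rot: [3.141, -0.001, 0.149]
ft_force: [-0.6, 0.2, -0.5]
opening: 0.198
grip_force: 60.6
yellow [329.  49.] 1148 [[0.094, -0.0098, -0.0355], [0.097, 0.0015, -0.0325], [0.1016, 0.0129, -0.0123]]
 crest: x [0.0942 0.1014]  y slope/at0 [0.0445 0.0012] -0.0344
yellow [319. 125.] 3351 [[0.0512, -0.0145, -0.0348], [0.0646, -0.0033, -0.0324], [0.078, 0.0079, -0.0241]]
 crest: x [0.0514 0.0775]  y slope/at0 [-0.0034 -0.0034] -0.0336
```

No contact force so far, and the tip is at the eye (eye centre y +0.0015, rod −0.0008). I'll push through.

```bash
python3 -m handwheel '[[0.5,0,0,0,0,0,0],[1,0,0,0,0,0,0],[1.5,0,0,0,0,0,0],[2,0,0,0,0,0,0],[2.4,0,0,0,0,0,0],[2.4,0,0,0,0,0,0]]'
python3 -m handwheel '[[0.15,0,0,0,0,0,0],[0.3,0,0,0,0,0,0],[0.3,0,0,0,0,0,0]]'
python3 align.py
```

```text
t: 27.0
tool_pos: [0.5175, -0.0212, 0.0179]
ee_rot: [3.141, -0.001, 0.149]
ft_force: [0.9, -0.4, -1.6]
opening: 0.195
grip_force: 60.6
t: 27.25
tool_pos: [0.5195, -0.0207, 0.0177]
ee_rot: [-3.142, -0.0, 0.148]
ft_force: [0.4, -0.3, -1.2]
opening: 0.198
grip_force: 60.6
yellow [330. 107.] 973 [[0.0684, -0.0094, -0.0362], [0.0721, 0.0015, -0.0337], [0.0759, 0.0133, -0.0275]]
 crest: x [0.0684 0.0758]  y slope/at0 [-0.0545  0.0015] -0.035
yellow [319. 183.] 3270 [[0.0251, -0.0144, -0.0351], [0.0397, -0.003, -0.0327], [0.0526, 0.0082, -0.0173]]
 crest: x [0.0257 0.0521]  y slope/at0 [-0.0081 -0.0032] -0.0339
```

```bash
python3 -m handwheel '[[0.1,0,0,0,0,0,0],[0.2,0,0,0,0,0,0],[0.2,0,0,0,0,0,0]]'
python3 -m handwheel '[[0.1,0,0,0,0,0,0],[0.2,0,0,0,0,0,0],[0.2,0,0,0,0,0,0]]'
```

```text
t: 27.55
tool_pos: [0.5204, -0.0204, 0.0174]
ee_rot: [-3.141, 0.003, 0.149]
ft_force: [-4.7, -1.4, 1.9]
opening: 0.197
grip_force: 61.0
t: 27.8
tool_pos: [0.5203, -0.0203, 0.017]
ee_rot: [-3.141, 0.008, 0.149]
ft_force: [-13.0, -3.0, 6.9]
opening: 0.195
grip_force: 61.8
```

The handle has met the tube. I'll let the rod settle down, release and rise.

```bash
python3 -m handwheel '[[-0.1,0,0.1,0,0,0,0],[-0.2,0,0.3,0,0,0,0],[-0.2,0,0.3,0,0,0,0],[-0.2,0,0.3,0,0,0,2.2],[-0.2,0,0.3,0,0,0,2.6],[-0.2,0,0.3,0,0,0,3.2],[-0.2,0,0.3,0,0,0,4],[-0.2,0,0.3,0,0,0,4],[-0.2,0,0.3,0,0,0,4]]'
python3 -m handwheel '[[0,0,-2,0,0,0,4],[0,0,-5,0,0,0,4],[0,0,-8,0,0,0,4],[0,0,-12,0,0,0,4],[0,0,-14,0,0,0,4],[0,0,-14,0,0,0,4],[0,0,-14,0,0,0,4]]'
cat > fin.py <<'E'
exec(open('eye.py').read())
A=W-[RX,RY,0]; A=np.stack([c*A[...,0]+s*A[...,1],-s*A[...,0]+c*A[...,1],A[...,2]],-1); H=hsv.astype(int)
m=((H[...,0]<8)|(H[...,0]>172))&(H[...,1]>140)&(H[...,2]>60)&(D>0)&(np.hypot(A[...,0]+.142,A[...,1]+.11)<.06)
q=A[m]; print('handle',len(q),np.percentile(q,[1,50,99],0).round(4).tolist()); t=q[q[:,2]>.045]; print('top z vs x',np.polyfit(t[:,0]+.142,t[:,2],1).round(4),'rect',cv2.minAreaRect(t[:,:2].astype(np.float32)))
# rod beyond the eye
b=(D>0)&(A[...,0]>-.066)&(A[...,0]<-.03)&(abs(A[...,1]+.11)<.015)&(A[...,2]>.02)&(A[...,2]<.06)&(H[...,1]<100); print('rod past eye',b.sum(),np.percentile(A[b],[2,50,98],0).round(4).tolist() if b.sum()>3 else '')
E
python3 fin.py
```

```text
t: 28.55
tool_pos: [0.5217, -0.0204, 0.0149]
ee_rot: [3.141, -0.001, 0.149]
ft_force: [0.4, -0.3, 0.7]
opening: 0.465
grip_force: 0.0
t: 29.13
tool_pos: [0.5224, -0.0206, 0.1562]
ee_rot: [3.14, -0.003, 0.149]
ft_force: [-0.2, 0.6, -0.7]
opening: 0.468
grip_force: 0.0
785 [[-0.1162, -0.119, 0.0433], [-0.1024, -0.1083, 0.0503], [-0.089, -0.0975, 0.0528]]
229 [[-0.0734, -0.125, 0.0425], [-0.069, -0.1135, 0.051], [-0.0655, -0.1022, 0.054]]
handle 974 [[-0.1676, -0.1172, 0.0404], [-0.1401, -0.1091, 0.0489], [-0.119, -0.1007, 0.0533]]
top z vs x [0.1402 0.0491] rect ((-0.14382988214492798, -0.10871333628892899), (0.04881611466407776, 0.017144517973065376), 0.21694958209991455)
rod past eye 161 [[-0.0653, -0.1144, 0.047], [-0.0578, -0.1109, 0.0499], [-0.0498, -0.1075, 0.0519]]
```

The pin is in: its handle is about 2–3 mm from the mouth, the rod is through the eye and the tip is past it. Before handing in, I'll measure the tray's gap to the stop from close by.

```bash
python3 -m handwheel '[[1,-3,0,0,0,0,4],[2,-6,0,0,0,0,4],[3.5,-9,0,0,0,0,4],[5,-12,0,0,0,0,4],[6,-15,2,0,0,0,4],[7,-18,4,0,0,0,4],[7,-18,6,0,0,0,4],[7,-18,7.5,0,0,0,4],[7,-18,7.5,0,0,0,4],[7,-18,7.5,0,0,0,4]]'
python3 - <<'E'
exec(open('gap.py').read())
print('profile')
for x0 in (-.06,-.02,.02,.05):
  o=[]
  for y in np.arange(.081,.097,.001):
    b=ok&(A[...,0]>x0)&(A[...,0]<x0+.03)&(A[...,1]>=y)&(A[...,1]<y+.001)&(A[...,2]<.03); z=A[b][:,2]*1000
    o.append(f'{y*1000:.0f}:{np.percentile(z,20):.0f}/{np.median(z):.0f}/{np.percentile(z,80):.0f}({len(z)})' if len(z)>2 else f'{y*1000:.0f}:-')
  print(x0,*o)
E
```

```text
t: 30.02
tool_pos: [0.562, 0.1678, 0.0771]
ee_rot: [-3.141, 0.005, 0.149]
ft_force: [0.5, 0.2, -0.7]
opening: 0.464
grip_force: 0.0
644 [[-0.1163, -0.1164, 0.0318], [-0.1001, -0.1034, 0.0499], [-0.0886, -0.0968, 0.0528]]
233 [[-0.0732, -0.1216, 0.0303], [-0.0683, -0.1091, 0.0503], [-0.0647, -0.1018, 0.0534]]
-0.07 117 107 rim [0.0842 0.0918] stop [0.0922 0.0954]
-0.05 35 122 rim [0.0839 0.085 ] stop [0.0919 0.0955]
-0.03 29 132 rim [0.0842 0.0919] stop [0.092  0.0957]
-0.01 19 127 rim [0.0849 0.0852] stop [0.0924 0.0959]
0.01 11 145 rim [0.0857 0.092 ] stop [0.0923 0.0958]
0.03 9 126 rim [0.0862 0.0921] stop [0.0923 0.0958]
0.05 6 130 rim [0.0865 0.0872] stop [0.0923 0.0964]
0.07 24 118 rim [0.0851 0.0923] stop [0.0925 0.0961]
profile
-0.06 81:- 82:- 83:22/22/23(9) 84:21/22/23(65) 85:22/22/23(54) 86:21/22/23(62) 87:22/22/23(45) 88:21/22/22(4) 89:0/1/1(4) 90:-0/0/1(52) 91:0/15/22(99) 92:4/14/24(126) 93:23/24/25(60) 94:24/24/25(53) 95:23/24/24(53) 96:-
-0.02 81:- 82:- 83:- 84:13/16/22(15) 85:10/21/22(100) 86:22/22/23(56) 87:21/22/23(73) 88:21/22/23(46) 89:22/22/22(23) 90:- 91:0/2/14(88) 92:8/18/24(139) 93:24/24/24(74) 94:23/24/24(48) 95:24/24/25(75) 96:23/24/24(20)
0.02 81:- 82:- 83:- 84:- 85:4/5/5(29) 86:5/13/22(141) 87:21/22/23(51) 88:22/22/23(57) 89:22/22/23(66) 90:21/22/23(28) 91:6/13/20(12) 92:9/18/24(158) 93:23/24/25(52) 94:24/24/25(57) 95:23/24/24(66) 96:23/24/24(29)
0.05 81:- 82:- 83:- 84:- 85:4/11/22(35) 86:4/4/13(61) 87:6/17/22(118) 88:21/22/23(42) 89:22/22/23(70) 90:22/22/23(41) 91:22/22/23(31) 92:15/20/23(90) 93:24/24/25(74) 94:23/24/25(42) 95:24/24/25(59) 96:23/24/24(31)
```

From close by, the gap to the stop at mid-width is about 2.8 mm. The tray's y is therefore about −2.8 mm, its x is within about 2 mm, and it lies flat. Everything is within limits, so I'm handing in.

```bash
python3 -c "
from workcell import job,bot
print(job.job_done(), bot.get_state()['t'])"
```

```text
the job is handed in; nothing more can be done
the job is handed in; nothing more can be done
```

I handed the job in at about 30 s (result not reported): by my last measurements the tray is flat, about 3 mm short of the end stop and turned roughly 1.7° (inside the 6 mm limit), the pin is through the tube and eye with its handle about 3 mm from the mouth, both are released, and I saw no sign that the jars or bowl moved.

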